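# Check the spindles between centres

### The arm

A 6-joint arm with a two-finger parallel gripper is mounted at the origin on the work surface. World frame = base frame: x ahead of the robot, y to its left, z up, the work surface at z = 0. Lengths are in mm, angles in rad, forces in N, time in s.
With the tool pointing down it reaches from about 400 to 925 mm from the base axis. Payload 12.5 kg.
Tool frame: the origin (TCP) lies at the centre of the arm's flange, where the gripper is bolted on; the fingertips stand 190 mm ahead of it and the grasp point (between the pads) lies env.grip_point_offset ahead of it (env.grip_point_offset is the distance from the TCP to the grasp point, in mm); z points along the fingers, x is the direction in which the jaws open and shut, and the axes are right-handed (so a half turn about z gives the same grasp; the last joint's range is limited). The gripper opens to 95 mm and grips with 3 to 60 N. Pads are 20 mm wide; open, the fingers measure 119 mm over their backs; the gripper's body (75 mm by 180 mm) begins 59 mm behind the grasp point.
Start: joints at [1.164, 0.491, 1.559, -0, 1.092, -0.106], TCP at [185.154, 596.945, 404.761] pointing down, gripper open.
Joint ranges: [-3.1, 3.1], [-0.84, 2.19], [0.05, 2.79], [-1.13, 4.28], [0.06, 2.93], [-2.69, 2.69]. Speed limits (rad/s): [2.22, 2.22, 2.79, 3.14, 3.14, 3.14].

### API

Orientations are given as [roll, pitch, yaw] about the fixed x, y, z axes, in that order (R = Rz(yaw) Ry(pitch) Rx(roll)).
In Python, from cell import state, read_camera, camera_model, job_done, env gives the robot as it stands.
- The arm moves only by the tool arm_command, never from a script. Its argument "steps" is a list of rows, each a list of 6 numbers: the shift along the tool's x, y, z in cm, then the turn, a rotation vector about the tool's x, y, z in degrees. In form: [[dx, dy, dz, rx, ry, rz], ...]. A call has 1 to 12 rows; each row is the pose to reach, as a shift and turn from the pose commanded when the call began, along the tool's axes at that moment; what a row does not reach only later rows make up. A row lasts 1/12 s, in which the tool goes at most 41.7 mm and 7.16 degrees, less where a joint would pass 70% of its speed; a pose out of reach is approached as far as the arm can. A call with a gripper value outside its range is refused whole. "jaw" is the finger opening in cm, from 0 to 9.51, set as the call begins (left out, the last holds). The fingers move at their own pace and stop on an object; the grip force is fixed at half the most. Time passes only in rows, so rows that repeat a pose let the fingers close. It gives the time, the measured TCP pose, the force and the opening at its end, in the units of the state.
- state(): the state, without advancing time (a new reading comes with each control period).
- read_camera(name): name is "side" or "top" or "wrist"; returns the picture (420x560x3 uint8, red, green, blue); there is no depth.
- camera_model(name): a dict with "K" (3x3 intrinsics, pixels), "k1" (the pictures are not rectified: a ray, as slopes to the right and down, at radius r is drawn at 1 + k1 r^2 times it, then the intrinsics apply), "xyz" and "rotation" of the camera in the world. Camera axes: x right, y up, looking along -z (the intrinsics and any distortion apply to the point x, -y, -z); pixel columns grow to the right and rows downward; lengths in mm; the calibration is good to about 2 mm. A picture is of the moment at which its call begins: read the wrist's pose just before it. camera_model takes no time and is no camera call; for the wrist camera it gives the pose at the moment of the call.
- job_done(): hands the job in, once; it reports no verdict.
The state is a dict: "t": time; "joints": joint angles; "qvel": joint speeds; "tau": joint torques, N m; "eef_pos": TCP position; "tcp_rot": TCP orientation; "ft_force": force on the tool from outside, world axes, zero at the start; "moment": the same for the moment, N m; "opening": opening from 0.0 (shut) to 1.0 (fully open).
Only numpy, scipy, OpenCV 4.12 (cv2) and the standard library are available. Lean on these libraries where they do the work, as an engineer would, in place of code of your own. Each camera call takes 0.05 s, during which the arm holds its last target. There are 200 camera calls.

### The job

Use the thin pry blade, not the fingers, to lever the case's lid up at its notch, then swing the lid fully open. Take the spindles that are in the case (one or two of three) and check each, in the order red, yellow, blue: set it between the two centres, slide the tailstock up until both points carry it clear of its rests, let go of the spindle and leave it so for three seconds to sight along it, then draw the tailstock back and lay the spindle flat on the green mat. Finish with the tailstock drawn fully back, the lid left open and the pry blade lying flat on the blue tool mat; leave the meter, spool and jar alone.

Things in the scene. Friction and masses are not known exactly. Their poses are not given: they have to be found in the camera images.
- bench: Bench centre, fixed: grey base plate (74 mm in x, from -117 to +168 mm in y, 15 mm thick), blue headstock at the -y end, blue sliding tailstock at the +y end. y is the direction from head to tail along the axis, z up; origin on the table below centre_mid. When the tailstock goes in, it pushes the spindle onto the head's cone, and the two cones lift it onto the axis.
- centre_mid (a point): Where a seated spindle's centre is: on the axis between the two points, 60 mm above the table; axes of the bench. Seated, a 60-degree cone stands 8 mm deep in each end hole, so a spindle cannot be lifted out from here: with the tailstock back, it must first be slid 14 mm along its rests towards the tailstock (+y), to rest_spot.
- rest_spot (a point): Where a spindle's centre goes when laid in or lifted out (tailstock drawn back): 14 mm towards the tailstock (+y) from centre_mid and 2 mm lower. Two aluminium V rests, 36 mm either side of centre_mid along y (5 mm thick, 30 mm wide, open upwards, tops 63 mm above the table), carry the rod; the hub fits between them within about 4 mm of this point in +y.
- head_tip (a point): Tip of the fixed headstock's cone, pointing +y; 57 mm from centre_mid. The head's block is 50 mm wide, 74 mm high, and begins 26 mm behind the tip.
- tail_tip (a point): Tip of the tailstock's cone, pointing -y (towards the head).
- tail_grip (a point): Centre of the orange upright tab on top of the tailstock block, by which it is slid: 22 mm (x) by 14 mm (y) by 32 mm high, standing on the block's top 74 mm above the table (this point 90 mm above the table, 46 mm behind tail_tip). Same axes as centre_mid.
- tail (a joint): Tailstock travel in m: 0 drawn fully back, growing towards the head (bench -y), 0.048 at its stop. With a spindle seated it stops at about 0.038. It takes about 2.5 N to slide and stays where it is left; up to about 12 N more lifts the spindle home.
- notch (a point): Outer mouth of the pry notch, centre of the opening, in the middle of the case's front wall, just under the lid: 34 mm wide, 8 mm high (38 to 46 mm above the table), through a 4 mm wall, with a yellow wall piece below it. Axes of the case: x points into the case (front to back), y along the front, z up. The case is fixed: grey, 158 mm deep, 182 mm wide, 46 mm high, 4 mm walls and floor.
- lid_hinge (a point): Middle of the lid's hinge line along the back top edge of the case, 46 mm above the table; axes of the case.
- lid_edge (a point): Middle of the free front edge of the lid (its underside), 158 mm from the hinge; clear plastic 5 mm thick with a blue rim, flush with the case walls.
- lid (a joint): Lid angle in rad: 0 shut, 1.57 upright, 2.0 at its stop; stiff hinge (0.16 N m friction), stays where it is left. Fully open means above 1.6.
- pry_grip (a point): Centre of the pry blade's black handle (90 mm long, 14 mm wide, 12 mm high, this point 6 mm above what it lies on); x points to the blade's tip, z up. 0.06 kg.
- pry_tip (a point): Tip of the pry blade: thin steel 12 mm wide, 2.6 mm thick, reaching 60 mm out of the handle; 105 mm ahead of pry_grip at the same height.
- red_mid (a point): Spindle: steel rod 130 mm long, 14 mm thick, with a square red hub (18 x 18 mm, 30 mm long) in its middle to hold it by, and a 9 mm wide, 11 mm deep hole bored in each end. 0.12 kg, ends alike. Point: its very centre (9 mm above what it lies on); x along the rod. May be absent; else it starts in the case, lying front to back, about 50 mm or more from the next.
- yellow_mid (a point): Spindle: steel rod 130 mm long, 14 mm thick, with a square yellow hub (18 x 18 mm, 30 mm long) in its middle to hold it by, and a 9 mm wide, 11 mm deep hole bored in each end. 0.12 kg, ends alike. Point: its very centre (9 mm above what it lies on); x along the rod. May be absent; else it starts in the case, lying front to back, about 50 mm or more from the next.
- blue_mid (a point): Spindle: steel rod 130 mm long, 14 mm thick, with a square blue hub (18 x 18 mm, 30 mm long) in its middle to hold it by, and a 9 mm wide, 11 mm deep hole bored in each end. 0.12 kg, ends alike. Point: its very centre (9 mm above what it lies on); x along the rod. May be absent; else it starts in the case, lying front to back, about 50 mm or more from the next.
- toolmat: Blue tool mat, 100 (x) by 200 (y) mm, 3 mm thick, fixed; origin at the centre of its underside. The pry blade starts on it, lying along y with its tip to -y.
- donemat: Green mat for checked spindles, 170 (x) by 150 (y) mm, 3 mm thick, fixed; origin at the centre of its underside.
- meter: Bystander: red multimeter, 75 x 150 mm, 41 mm high, lying on the table; origin under its centre.
- spool: Bystander: metal spool, 54 mm in diameter, 42 mm high; origin under its centre.
- jar: Bystander: jar, 48 mm in diameter, 55 mm high; origin under its centre.
Mind the look-alikes: they are no part of the job. Of the things that look like the donemat, take the one that is farthest from the robot's base at the start.

How it is judged:
By the outcome, as a careful person would: the job done as asked, in the order asked, and still so for the second after the job is handed in, with the robot touching nothing.
Of spindle_red, spindle_yellow, spindle_blue only 1 to 2 are there at a start; the rules pass over those that are not, and their reading is None.
At some moment in a run one of pry may be knocked a few centimetres aside while the robot is not near it.
Once in a run the grip may slacken for a moment while it holds something.
It also fails if it takes over 210 s, if anything falls off the work surface, if the arm or the gripper's body presses on something with over 40 N, if the wrist force passes 120 N, or if a joint passes its speed limit or range.

## Working session

There is one attempt and no reset: what is moved stays moved. The work goes in short steps, Python scripts to look and compute and a tool call to move; the robot and the scene stay as the last step left them, time stands still between calls to the robot, and variables do not carry over. Pictures are saved under pics/ and viewed, about 12 in all and at most 16, crops included, and the job is handed in when it is done.

Besides the shell and the picture viewer there is one more tool, called after "Request:" by a JSON object that holds its "op" and its "data". arm_command: Moves the arm, as the interface text tells. Its arguments: {"type":"object","properties":{"steps":{"type":"array"},"jaw":{"type":"number"}},"required":["steps"]}

```bash
mkdir -p pics; ls; cat > h.py <<'E'
import numpy as np, cv2
from scipy.spatial.transform import Rotation as R
from cell import state, read_camera, camera_model, job_done, env
def snap(name,fn,crop=None,zoom=1):
    im=read_camera(name); m=camera_model(name)
    b=cv2.cvtColor(im,cv2.COLOR_RGB2BGR); cv2.imwrite('pics/raw_'+fn,b)
    if crop: b=b[crop[1]:crop[3],crop[0]:crop[2]]
    if zoom!=1: b=cv2.resize(b,None,fx=zoom,fy=zoom,interpolation=cv2.INTER_CUBIC)
    cv2.imwrite('pics/'+fn,b); return m
def rot(m):
    r=np.array(m['rotation']); return r if r.shape==(3,3) else R.from_euler('xyz',r).as_matrix()
def px2w(m,uv,z):
    K=np.array(m['K']); d=np.array([(uv[0]-K[0,2])/K[0,0],(uv[1]-K[1,2])/K[1,1]])
    s=d.copy()
    for _ in range(20): s=d/(1+m['k1']*(s@s))
    ray=rot(m)@np.array([s[0],-s[1],-1]); c=np.array(m['xyz'])
    return c+ray*(z-c[2])/ray[2]
def w2px(m,p):
    q=rot(m).T@(np.array(p,float)-np.array(m['xyz'])); s=np.array([q[0],-q[1]])/-q[2]
    s=s*(1+m['k1']*(s@s)); K=np.array(m['K']); return np.array([K[0,0]*s[0]+K[0,2],K[1,1]*s[1]+K[1,2]])
E
python3 - <<'E'
from h import *
print(env.grip_point_offset, state())
for n in ('top','side','wrist'):
    print(n,snap(n,n+'0.png'))
a=cv2.imread('pics/top0.png');cv2.imwrite('pics/top0b.png',cv2.resize(a,(800,600),interpolation=cv2.INTER_CUBIC))
E
```

```text
pics
171.3 {'t': 0.0, 'joints': array([ 1.16442706e+00,  4.91556900e-01,  1.55947658e+00, -1.85911663e-05,
        1.09164632e+00, -1.05625569e-01]), 'qvel': array([-6.25350228e-04, -2.76910117e-04, -1.30023031e-03, -1.30416295e-03,
        2.22291269e-03, -6.06555012e-05]), 'tau': array([ 1.66241374e-03, -6.12637424e+01, -2.58189136e+01,  6.93576713e-02,
        4.81471675e-02, -9.47600279e-05]), 'eef_pos': array([185.12400142, 596.91455659, 404.15393289]), 'tcp_rot': array([-3.14149443e+00,  1.08282617e-03,  1.27006126e+00]), 'ft_force': array([ 0.32259244, -0.19680177,  0.77723794]), 'moment': array([-0.00459381,  0.04080036, -0.01629791]), 'opening': 0.9998034228976996}
top {'K': array([[465.5817178 ,   0.        , 281.29839093],
       [  0.        , 465.5817178 , 215.20860215],
       [  0.        ,   0.        ,   1.        ]]), 'k1': -0.0640306268641118, 'xyz': array([ 453.32867693,   52.97364996, 1312.08133902]), 'rotation': array([ 0.05572672, -0.00932456, -1.55105991])}
side {'K': array([[426.6542614 ,   0.        , 281.14554658],
       [  0.        , 426.6542614 , 206.46501308],
       [  0.        ,   0.        ,   1.        ]]), 'k1': -0.13295656770149614, 'xyz': array([-112.41822379, -613.02262829,  873.38324417]), 'rotation': array([ 0.86224693,  0.01081115, -0.78120774])}
wrist {'K': array([[363.83304126,   0.        , 279.35900725],
       [  0.        , 363.83304126, 210.27785557],
       [  0.        ,   0.        ,   1.        ]]), 'k1': -0.030127238697615185, 'xyz': array([122.50311193, 616.0274554 , 384.02784653]), 'rotation': array([-2.36913829e-01,  6.72150154e-04,  1.27056675e+00])}
```

View pics/top0b.png

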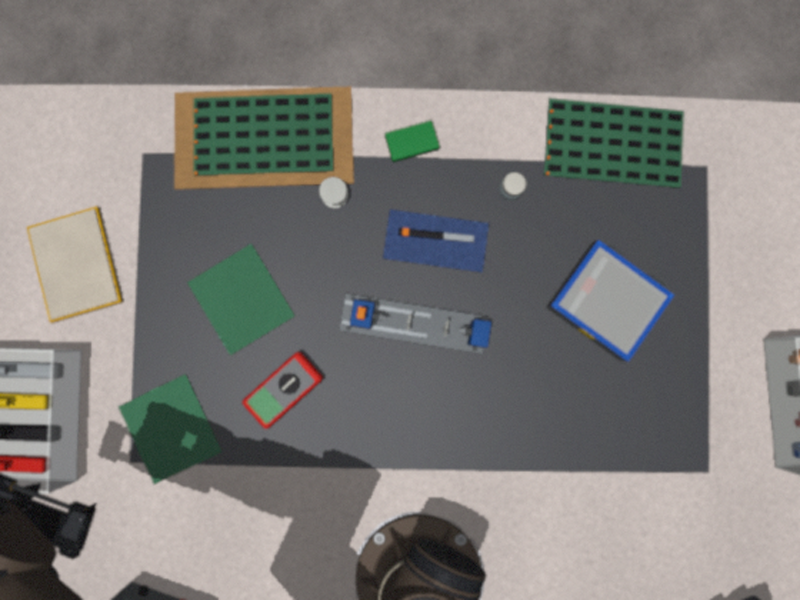

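View pics/side0.png

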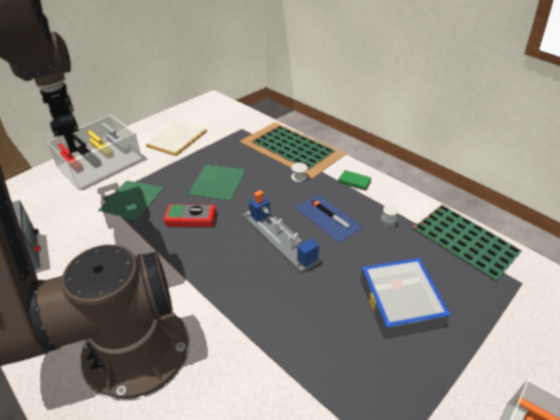

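```bash
python3 - <<'E'
from h import *
b=cv2.imread('pics/raw_top0.png')
f=3.8
def z(c): return cv2.resize(b[c[1]:c[3],c[0]:c[2]],None,fx=f,fy=f,interpolation=cv2.INTER_CUBIC)
A=z((236,140,348,250));B=z((382,162,478,256))
o=np.zeros((420,800,3),np.uint8);o[:A.shape[0],:A.shape[1]]=A[:420];o[:B.shape[0],430:430+B.shape[1]]=B[:,:370];cv2.imwrite('pics/c1.png',o)
m=camera_model('top'); s=560/800
P=lambda u,v,z:np.round(px2w(m,(u*s,v*s),z),0)[:2]
print('mat1',[P(*p,3) for p in((249,245),(294,312),(234,354),(188,286))])
print('mat2',[P(*p,3) for p in((187,376),(220,455),(155,483),(120,406))])
print('case lid',[P(*p,51) for p in((599,242),(673,296),(628,360),(552,305))],'notch',P(587,334,42))
print('toolmat',[P(*p,3) for p in((390,210),(490,222),(484,271),(383,259))],'pry',P(405,232,9),P(474,239,9))
print('tailtab',P(362,313,106),'head',P(481,326,74),'meter',P(283,390,41),'spool/jar',P(333,188,50),P(514,183,45))
E
```

```text
mat1 [array([645., 348.]), array([513., 255.]), array([428., 371.]), array([561., 467.])]
mat2 [array([383., 462.]), array([230., 392.]), array([172., 520.]), array([321., 594.])]
case lid [array([ 658., -335.]), array([ 557., -480.]), array([ 432., -392.]), array([ 534., -244.])] notch [ 480. -314.]
toolmat [array([720.,  70.]), array([ 701., -130.]), array([ 602., -119.]), array([622.,  81.])] pry [676.  39.] [665. -98.]
tailtab [509. 115.] head [ 491. -106.] meter [363. 266.] spool/jar [751. 180.] [ 770. -170.]
```

View pics/c1.png

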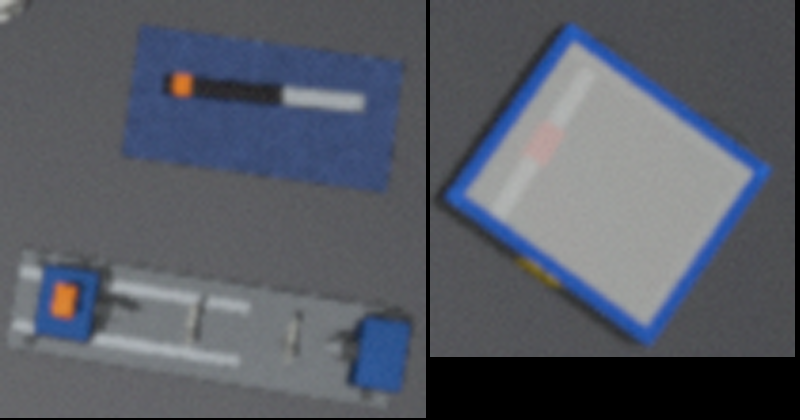

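```bash
cat >> h.py <<'E'
def go(xyz,yaw,tilt=None):
    """shift (cm) & rotvec (deg) in tool axes to TCP xyz, tool down with yaw (deg)"""
    s=state(); C=R.from_euler('xyz',s['tcp_rot']); T=R.from_euler('xyz',[180,0,yaw],degrees=True)
    if tilt is not None: T=R.from_rotvec(np.radians(tilt))*T
    d=C.inv().apply(np.array(xyz)-s['eef_pos'])/10; r=(C.inv()*T).as_rotvec(degrees=True)
    print('MOVE',np.round(d,2),np.round(r,1),'rows',np.linalg.norm(d)/4.17,np.linalg.norm(r)/7.16,'t',round(s['t'],1))
def st():
    s=state(); print('t',round(s['t'],2),'pos',np.round(s['eef_pos'],1),'rot',np.round(np.degrees(s['tcp_rot']),1),'F',np.round(s['ft_force'],1),'M',np.round(s['moment'],2),'op',round(s['opening']*95.1,1),'j',np.round(s['joints'],2))
E
python3 -c "
from h import *
go([672,-20,350],-5.5)"
```

```text
MOVE [-44.49  64.78   5.46] [ 0.   0.  78.3] rows 18.89100331296375 10.930881489782479 t 0.1
```

Request:
{"op": "arm_command", "data": {"steps": [[-25.8,37.6,3.2,0,0,78],[-25.8,37.6,3.2,0,0,78],[-25.8,37.6,3.2,0,0,78],[-25.8,37.6,3.2,0,0,78],[-25.8,37.6,3.2,0,0,78],[-25.8,37.6,3.2,0,0,78],[-25.8,37.6,3.2,0,0,78],[-25.8,37.6,3.2,0,0,78],[-25.8,37.6,3.2,0,0,78],[-25.8,37.6,3.2,0,0,78],[-25.8,37.6,3.2,0,0,78],[-25.8,37.6,3.2,0,0,78]]}}

```text
t: 1.15
eef_pos: [471.2, 234.7, 372.1]
tcp_rot: [3.141, -0.001, -0.103]
ft_force: [-0.1, 1.4, -0.3]
opening: 1.002
```

Request:
{"op": "arm_command", "data": {"steps": [[22.8,23.8,2.3,0,0,0],[22.8,23.8,2.3,0,0,0],[22.8,23.8,2.3,0,0,0],[22.8,23.8,2.3,0,0,0],[22.8,23.8,2.3,0,0,0],[22.8,23.8,2.3,0,0,0],[22.8,23.8,2.3,0,0,0],[22.8,23.8,2.3,0,0,0],[22.8,23.8,2.3,0,0,0],[22.8,23.8,2.3,0,0,0],[22.8,23.8,2.3,0,0,0]]}}

```text
t: 2.07
eef_pos: [672.8, -18.3, 349.3]
tcp_rot: [-3.141, 0.001, -0.091]
ft_force: [-0.0, 0.3, 0.7]
opening: 1.0
```

```bash
python3 - <<'E'
from h import *
st()
m=snap('wrist','w1.png')
np.save('w1.npy',m,allow_pickle=True)
snap('top','t1.png')
st()
E
```

```text
t 2.07 pos [672.8 -18.3 349.3] rot [-1.8e+02  1.0e-01 -5.2e+00] F [-0.   0.3  0.7] M [-0.06  0.06 -0.01] op 95.1 j [-0.13  0.61  1.49  0.    1.04 -0.03]
t 2.17 pos [672.6 -17.4 349.9] rot [-180.     0.    -5.2] F [-0.  -0.6 -0.2] M [-0.09  0.07 -0.08] op 95.2 j [-0.12  0.61  1.49  0.    1.04 -0.03]
```

View pics/w1.png

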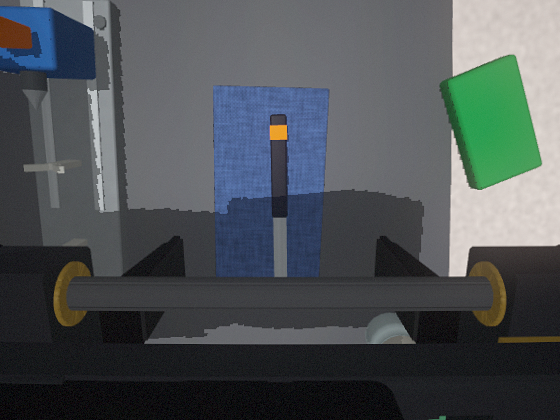

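```bash
python3 - <<'E'
from h import *
m=np.load('w1.npy',allow_pickle=True).item()
a=px2w(m,(278.5,114.5),15)[:2];b=px2w(m,(280,217),15)[:2]
print(a,b,np.linalg.norm(a-b),(a+b)/2,np.degrees(np.arctan2(*(b-a)[::-1])))
print('mat',[px2w(m,p,3)[:2] for p in((213,86),(328,89),(214,276),(320,276))])
c=(a+b)/2
h=np.degrees(np.arctan2(*(b-a)[::-1]))
go([c[0],c[1],196],h+90)
E
```

```text
[678.1605555   54.04810129] [671.48832512 -34.37053933] 88.67003252095805 [674.82444031   9.83878098] -94.31546400459864
mat [array([624.45236717,  83.04348253]), array([722.3370182 ,  71.70212922]), array([602.43704902, -90.44255144]), array([704.44626278, -99.59263446])]
MOVE [-0.02 -2.73 15.39] [-0.   0.  -0.8] rows 3.748555389909554 0.11757367661507286 t 2.2
```

Request:
{"op": "arm_command", "data": {"steps": [[0,-2.7,8,0,0,-0.8],[0,-2.7,8,0,0,-0.8],[0,-2.7,8,0,0,-0.8],[0,-2.7,12,0,0,-0.8],[0,-2.7,14,0,0,-0.8],[0,-2.7,15,0,0,-0.8],[0,-2.7,15.5,0,0,-0.8],[0,-2.7,15.5,0,0,-0.8],[0,-2.7,15.5,0,0,-0.8]], "jaw": 5}}

```text
t: 2.92
eef_pos: [676.1, 8.3, 196.6]
tcp_rot: [-3.142, -0.002, -0.077]
ft_force: [0.2, -0.0, 0.5]
opening: 0.527
```

Request:
{"op": "arm_command", "data": {"steps": [[0,0,0,0,0,0],[0,0,0,0,0,0],[0,0,0,0,0,0],[0,0,0,0,0,0],[0,0,0,0,0,0],[0,0,0,0,0,0],[0,0,0,0,0,0],[0,0,0,0,0,0]], "jaw": 0}}

```text
t: 3.58
eef_pos: [675.6, 8.2, 194.9]
tcp_rot: [-3.142, -0.0, -0.077]
ft_force: [-0.2, 0.3, 1.9]
opening: 0.139
```

Request:
{"op": "arm_command", "data": {"steps": [[0,0,-4,0,0,0],[0,0,-8,0,0,0],[0,0,-10,0,0,0],[0,0,-10,0,0,0]]}}

```text
t: 3.92
eef_pos: [676.3, 8.2, 299.8]
tcp_rot: [-3.142, -0.008, -0.077]
ft_force: [-0.3, -0.2, -0.5]
opening: 0.142
```

```bash
python3 - <<'E'
from h import *
st()
cx=np.array([0.812,-0.584]); f=np.array([483,-318])
g=f-cx*(105+40)
print(g); go([g[0],g[1],296],-35.7+90)
E
```

```text
t 3.92 pos [676.3   8.2 299.8] rot [-180.    -0.4   -4.4] F [-0.3 -0.2 -0.5] M [-0.1   0.1   0.05] op 13.5 j [-0.09  0.67  1.53  0.    0.94 -0.01]
[ 365.26 -233.32]
MOVE [-29.14  26.49   0.16] [  0.2  -0.4 -58.7] rows 9.443926187040407 8.202781830944351 t 3.9
```

Request:
{"op": "arm_command", "data": {"steps": [[-29.1,26.5,0,0,0,-58.7],[-29.1,26.5,0,0,0,-58.7],[-29.1,26.5,0,0,0,-58.7],[-29.1,26.5,0,0,0,-58.7],[-29.1,26.5,0,0,0,-58.7],[-29.1,26.5,0,0,0,-58.7],[-29.1,26.5,0,0,0,-58.7],[-29.1,26.5,0,0,0,-58.7],[-29.1,26.5,0,0,0,-58.7],[-29.1,26.5,0,0,0,-58.7],[-29.1,26.5,0,0,0,-58.7],[-29.1,26.5,0,0,0,-58.7]]}}

```text
t: 4.92
eef_pos: [364.1, -234.3, 294.4]
tcp_rot: [-3.141, -0.0, 0.944]
ft_force: [0.8, -0.3, 0.5]
opening: 0.144
```

Request:
{"op": "arm_command", "data": {"steps": [[0,0,4,0,0,0],[0,0,6,0,0,0],[0,0,6,0,0,0],[0,0,6,0,0,0]]}}

```text
t: 5.25
eef_pos: [365.7, -233.0, 234.1]
tcp_rot: [-3.139, -0.0, 0.948]
ft_force: [0.2, -0.3, -0.3]
opening: 0.143
```

```bash
python3 - <<'E'
from h import *
st()
snap('side','s1.png'); snap('top','t2.png'); snap('wrist','w2.png')
s=cv2.imread('pics/raw_s1.png')[230:345,300:460]; t=cv2.imread('pics/raw_t2.png')[165:300,340:475]
s=cv2.resize(s,None,fx=5,fy=5,interpolation=cv2.INTER_CUBIC)[:,:800]
cv2.imwrite('pics/s1c.png',s)
t=cv2.resize(t,None,fx=4.4,fy=4.4,interpolation=cv2.INTER_CUBIC);cv2.imwrite('pics/t2c.png',t)
E
```

```text
t 5.25 pos [ 365.7 -233.   234.1] rot [-179.8   -0.    54.3] F [ 0.2 -0.3 -0.3] M [-0.03  0.05 -0.04] op 13.6 j [-0.72  0.52  2.18  0.    0.44 -1.67]
```

View pics/t2c.png

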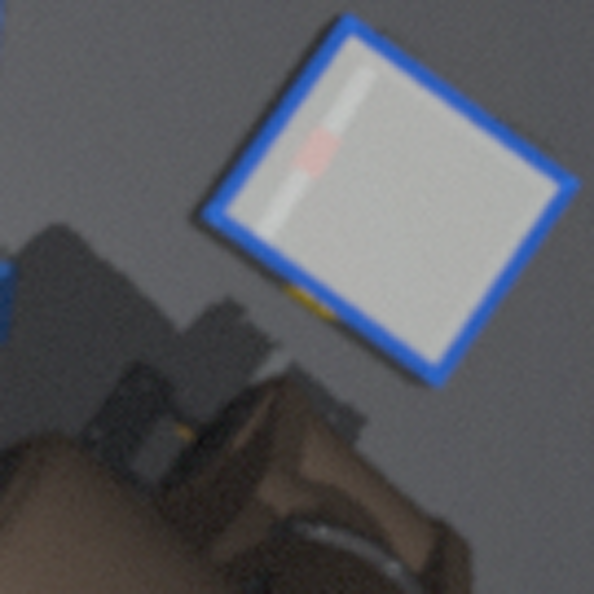

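View pics/s1c.png

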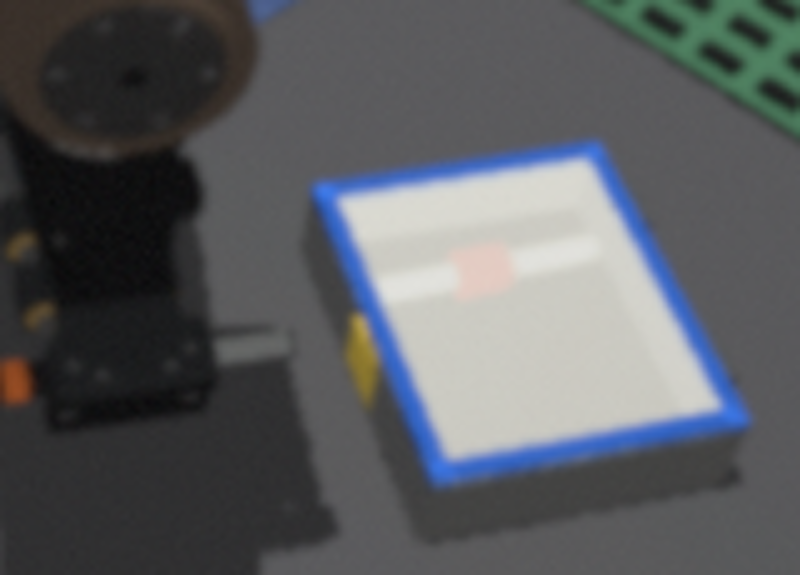

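```bash
python3 - <<'E'
from h import *
m=camera_model('top');ms=camera_model('side')
P=lambda u,v,z:px2w(m,(340+(u+.5)/4.4-.5,165+(v+.5)/4.4-.5),z)[:2]
S=lambda u,v,z:px2w(ms,(300+(u+.5)/5-.5,230+(v+.5)/5-.5),z)[:2]
c=[P(*p,51) for p in((349,14),(579,184),(438,388),(203,214))]
print(np.round(c,1)); 
cs=[S(*p,51) for p in((597,143),(748,420),(436,484),(316,185))]
print(np.round(cs,1))
for c in (c,cs):
    w=np.array([182,158]); 
    print('center',np.mean(c,0),'front',np.linalg.norm(c[2]-c[3]),np.linalg.norm(c[0]-c[1]),'depth',np.linalg.norm(c[0]-c[3]),np.linalg.norm(c[1]-c[2]))
    d=(c[0]+c[1]-c[2]-c[3])/2; e=c[3]+c[0]-c[1]-c[2]
    print('yaw',np.degrees(np.arctan2(d[1],d[0])),np.degrees(np.arctan2(e[1],e[0]))-90)
print('notch top',P(310,303,40),'side',S(362,357,30))
t=S(291,343,48.2); s=state(); print('tip',t,'from tcp',t-s['eef_pos'][:2],np.linalg.norm(t-s['eef_pos'][:2]))
E
```

```text
[[ 662.3 -333.7]
 [ 558.7 -480.3]
 [ 429.8 -390.5]
 [ 535.  -242.2]]
[[ 663.6 -330.9]
 [ 561.5 -478.1]
 [ 431.3 -390.7]
 [ 537.  -241.6]]
center [ 546.47707558 -361.67403489] front 181.76756043023983 179.4597401295299 depth 156.79021098484267 157.10458540568578
yaw -35.300898293393054 -35.304258535255784
center [ 548.36177787 -360.32852234] front 182.7605240057594 179.2236019582561 depth 154.8694901577541 156.79817009807635
yaw -34.543398655084026 -35.04509921373185
notch top [ 481.35550658 -312.74228899] side [ 480.25762268 -316.21126198]
tip [ 450.46274759 -293.02542255] from tcp [ 84.89932081 -59.72263485] 103.80119357178415
```

Request:
{"op": "arm_command", "data": {"steps": [[0,0,0.6,0,0,0],[0,0,0.6,0,0,0],[0,1.5,0.6,0,0,0],[0,3,0.6,0,0,0],[0,3.5,0.6,0,0,0],[0,3.9,0.6,0,0,0],[0,4.2,0.6,0,0,0],[0,4.5,0.6,0,0,0],[0,4.7,0.6,0,0,0],[0,4.7,0.6,0,0,0]]}}

```text
t: 6.23
eef_pos: [403.2, -261.0, 228.7]
tcp_rot: [-3.142, -0.0, 0.947]
ft_force: [-0.8, 0.3, -0.6]
opening: 0.144
```

```bash
python3 - <<'E'
from h import *
st()
snap('side','s2.png',(330,250,460,345),6)
E
```

```text
t 6.23 pos [ 403.2 -261.   228.7] rot [-180.    -0.    54.3] F [-0.8  0.3 -0.6] M [ 0.05 -0.05 -0.  ] op 13.7 j [-0.71  0.57  2.07  0.    0.5  -1.66]
```

View pics/s2.png

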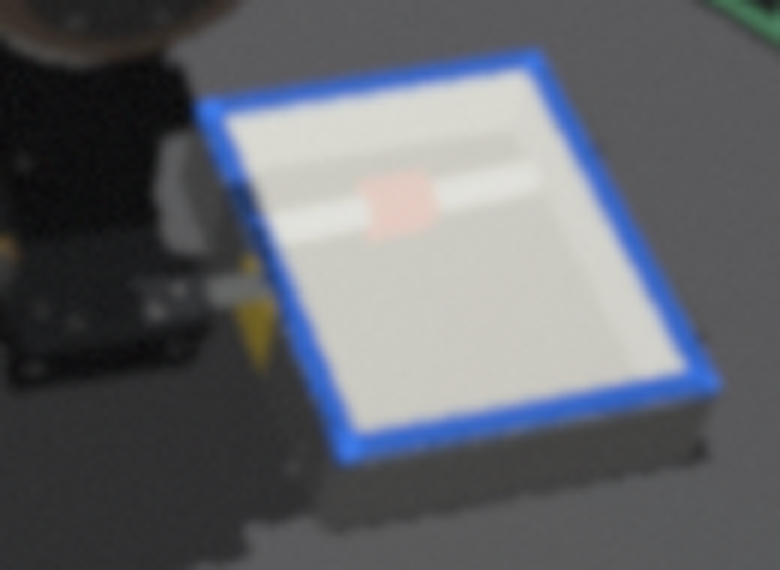

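Request:
{"op": "arm_command", "data": {"steps": [[0,0.5,0,0,0,0],[0,0.9,0,0,0,0],[0,0.9,-0.2,0,0,0],[0,0.9,-0.6,0,0,0],[0,0.95,-1.1,0,0,0],[0,0.97,-1.6,0,0,0],[0,1.1,-2.3,0,0,0],[0,1.2,-3.0,0,0,0],[0,1.35,-3.7,0,0,0],[0,1.53,-4.4,0,0,0],[0,1.53,-4.4,0,0,0]]}}

```text
t: 7.2
eef_pos: [415.9, -270.1, 274.2]
tcp_rot: [3.139, 0.0, 0.947]
ft_force: [-0.0, 0.6, -1.3]
opening: 0.145
```

```bash
python3 - <<'E'
from h import *
st()
snap('side','s3.png',(310,210,460,345),5)
E
```

```text
t 7.2 pos [ 415.9 -270.1  274.2] rot [179.9   0.   54.3] F [-0.   0.6 -1.3] M [0.04 0.12 0.01] op 13.8 j [-0.71  0.5   2.    0.    0.64 -1.66]
```

View pics/s3.png

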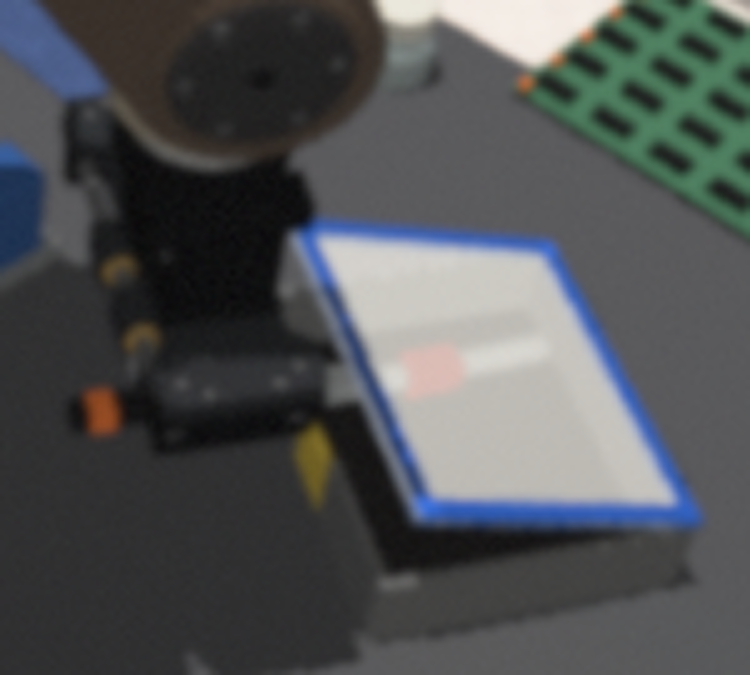

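Request:
{"op": "arm_command", "data": {"steps": [[0,0.5,-1.3,0,0,0],[0,1.1,-2.6,0,0,0],[0,1.85,-3.8,0,0,0],[0,2.7,-4.95,0,0,0],[0,3.7,-6.0,0,0,0],[0,4.75,-6.9,0,0,0],[0,5.9,-7.75,0,0,0],[0,7.1,-8.45,0,0,0],[0,8.4,-9.05,0,0,0],[0,9.8,-9.5,0,0,0],[0,11.15,-9.8,0,0,0],[0,11.15,-9.8,0,0,0]]}}

```text
t: 8.25
eef_pos: [507.3, -335.9, 370.8]
tcp_rot: [3.14, -0.0, 0.947]
ft_force: [-0.6, -0.1, -1.2]
opening: 0.147
```

Request:
{"op": "arm_command", "data": {"steps": [[0,1.4,-0.17,0,0,0],[0,2.8,-0.2,0,0,0],[0,4.2,-0.1,0,0,0],[0,5.6,0.15,0,0,0],[0,7.0,0.55,0,0,0],[0,7.0,0.55,0,0,0],[0,7.0,0.55,0,0,0]]}}

```text
t: 8.83
eef_pos: [562.6, -375.6, 364.3]
tcp_rot: [-3.14, -0.0, 0.947]
ft_force: [-0.1, 0.8, -0.8]
opening: 0.145
```

```bash
python3 - <<'E'
from h import *
st()
snap('side','s4.png',(310,150,480,345),3.1); snap('top','t4.png')
a=cv2.imread('pics/s4.png'); b=cv2.imread('pics/raw_t4.png')[150:290,360:500]; b=cv2.resize(b,None,fx=1.9,fy=1.9)
b=cv2.copyMakeBorder(b,0,a.shape[0]-b.shape[0],0,0,cv2.BORDER_CONSTANT); cv2.imwrite('pics/s4.png',np.hstack([a,b]))
E
```

```text
t 8.83 pos [ 562.6 -375.6  364.3] rot [-179.9   -0.    54.3] F [-0.1  0.8 -0.8] M [-0.01 -0.02 -0.02] op 13.8 j [-0.69  0.6   1.47  0.    1.07 -1.63]
```

View pics/s4.png

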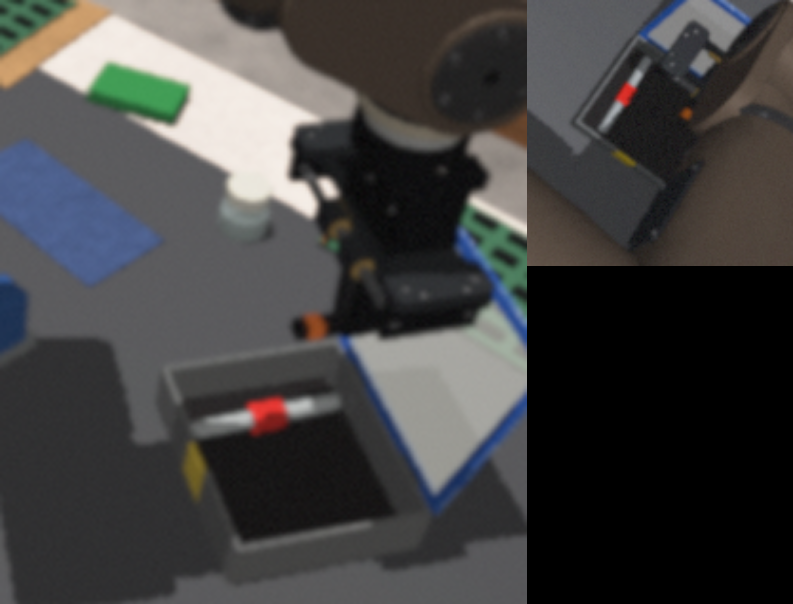

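Request:
{"op": "arm_command", "data": {"steps": [[0,-3,-0.5,0,0,0],[0,-7,-1,0,0,0],[0,-9,-1,0,0,0],[0,-9,-1,0,0,0]]}}

```text
t: 9.27
eef_pos: [486.8, -320.8, 376.3]
tcp_rot: [-3.141, -0.0, 0.947]
ft_force: [1.2, 0.1, -0.4]
opening: 0.143
```

```bash
python3 - <<'E'
from h import *
st(); go([675,8,260],-4.4)
E
```

```text
t 9.27 pos [ 486.8 -320.8  376.3] rot [-179.9   -0.    54.3] F [ 1.2  0.1 -0.4] M [-0.07 -0.03 -0.  ] op 13.6 j [-0.7   0.46  1.7   0.    0.98 -1.64]
MOVE [37.68 -3.91 11.63] [-0.1  0.  58.7] rows 9.503464802161329 8.19477380325207 t 9.3
```

Request:
{"op": "arm_command", "data": {"steps": [[37.7,-3.9,5,0,0,58.7],[37.7,-3.9,5,0,0,58.7],[37.7,-3.9,5,0,0,58.7],[37.7,-3.9,5,0,0,58.7],[37.7,-3.9,5,0,0,58.7],[37.7,-3.9,5,0,0,58.7],[37.7,-3.9,5,0,0,58.7],[37.7,-3.9,5,0,0,58.7],[37.7,-3.9,5,0,0,58.7],[37.7,-3.9,5,0,0,58.7],[37.7,-3.9,11.6,0,0,58.7],[37.7,-3.9,11.6,0,0,58.7]]}}

```text
t: 10.27
eef_pos: [678.2, 7.4, 257.6]
tcp_rot: [-3.142, -0.001, -0.075]
ft_force: [-0.1, -0.7, -2.2]
opening: 0.14
```

```bash
python3 - <<'E'
from h import *
st(); go([675,8,196],-4.4)
snap('wrist','w5.png')
E
```

```text
t 10.27 pos [678.2   7.4 257.6] rot [-180.    -0.    -4.3] F [-0.1 -0.7 -2.2] M [-0.05  0.06 -0.07] op 13.3 j [-0.09  0.72  1.55  0.    0.87 -0.01]
MOVE [-0.33 -0.03  6.16] [-0.  -0.   0.1] rows 1.478225969721316 0.01679002989112615 t 10.3
```

Request:
{"op": "arm_command", "data": {"steps": [[-0.3,0,2.5,0,0,0],[-0.3,0,4.5,0,0,0],[-0.3,0,5.4,0,0,0],[-0.3,0,5.8,0,0,0],[-0.3,0,6.1,0,0,0],[-0.3,0,6.2,0,0,0],[-0.3,0,6.2,0,0,0]]}}

```text
t: 10.9
eef_pos: [675.6, 5.6, 198.3]
tcp_rot: [-3.142, -0.001, -0.078]
ft_force: [0.8, 0.2, -0.0]
opening: 0.147
```

Request:
{"op": "arm_command", "data": {"steps": [[0,0,0,0,0,0],[0,0,0,0,0,0],[0,0,0,0,0,0],[0,0,0,0,0,0],[0,0,-4,0,0,0],[0,0,-8,0,0,0],[0,0,-12,0,0,0],[0,0,-15,0,0,0],[0,0,-15,0,0,0]], "jaw": 4.5}}

```text
t: 11.65
eef_pos: [675.9, 5.8, 354.4]
tcp_rot: [-3.142, -0.01, -0.077]
ft_force: [1.0, -0.4, -0.4]
opening: 0.472
```

```bash
python3 - <<'E'
from h import *
st()
m=camera_model('top')
# red hub: find red pixels in t4 near case
im=cv2.cvtColor(cv2.imread('pics/raw_t4.png'),cv2.COLOR_BGR2HSV)
M=cv2.inRange(im,(0,140,90),(8,255,255))|cv2.inRange(im,(172,140,90),(180,255,255))
M[:,:385]=0;M[:,480:]=0
n,l,s,c=cv2.connectedComponentsWithStats(M)
for i in range(1,n):
    if s[i,4]>10: print(s[i],c[i],px2w(m,c[i],4+18))
cx=np.array([0.817,-0.576]);
p=px2w(m,max(((s[i,4],tuple(c[i])) for i in range(1,n)))[1],18)[:2]
print(p)
q=p-65*0
go([p[0]-60*0.817+0,p[1]+60*.576,340],54.8)
E
```

```text
t 11.65 pos [675.9   5.8 354.4] rot [-180.    -0.6   -4.4] F [ 1.  -0.4 -0.4] M [-0.13  0.08 -0.01] op 44.9 j [-0.09  0.61  1.48  0.    1.04 -0.01]
[406 193  12  13  83] [411.56626506 199.14457831] [ 577.99655353 -321.75479027   22.        ]
[ 578.38309622 -322.91666566]
MOVE [-12.35  30.46   1.31] [  0.3  -0.5 -59.2] rows 7.887262088023348 8.272373332767343 t 11.7
```

Request:
{"op": "arm_command", "data": {"steps": [[-4.6,35,-3,0,0,-59.2],[-4.6,35,-3,0,0,-59.2],[-4.6,35,-3,0,0,-59.2],[-4.6,35,-3,0,0,-59.2],[-4.6,35,-3,0,0,-59.2],[-4.6,35,-3,0,0,-59.2],[-4.6,35,-3,0,0,-59.2],[-4.6,35,-3,0,0,-59.2],[-4.6,35,-3,0,0,-59.2],[-4.6,35,-3,0,0,-59.2],[-4.6,35,-3,0,0,-59.2]], "jaw": 3.5}}

```text
t: 12.57
eef_pos: [601.8, -341.0, 376.6]
tcp_rot: [-3.141, -0.0, 0.953]
ft_force: [1.0, 0.6, -0.4]
opening: 0.369
```

```bash
python3 - <<'E'
from h import *
st()
m=snap('wrist','w6.png'); np.save('w6.npy',m,allow_pickle=True)
E
```

```text
t 12.57 pos [ 601.8 -341.   376.6] rot [-180.    -0.    54.6] F [ 1.   0.6 -0.4] M [ 0.02 -0.04  0.02] op 35.1 j [-0.61  0.61  1.41  0.    1.12 -1.56]
```

View pics/w6.png

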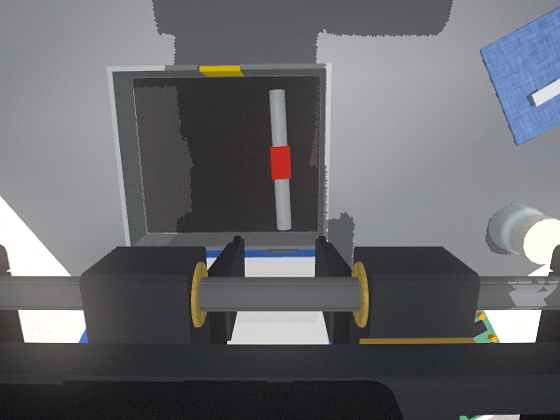

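```bash
python3 - <<'E'
from h import *
m=np.load('w6.npy',allow_pickle=True).item()
a=px2w(m,(277.3,90.5),18)[:2];b=px2w(m,(284.5,228.5),18)[:2]
c=px2w(m,(281,162.5),20)[:2]
h=np.degrees(np.arctan2(*(b-a)[::-1])); print(a,b,np.linalg.norm(a-b),(a+b)/2,c,h)
p=(c+(a+b)/2)/2
go([p[0],p[1],240],h+90)
E
```

```text
[ 524.83806257 -287.19081852] [ 632.96179232 -355.44789401] 127.86621637917192 [ 578.89992744 -321.31935627] [ 578.7740837  -321.30576506] -32.26367399226336
MOVE [ 0.14 -2.97 13.67] [-0.  -0.  -3.1] rows 3.353666862692119 0.43101799435593036 t 12.6
```

Request:
{"op": "arm_command", "data": {"steps": [[0.15,-3,3,0,0,-3],[0.15,-3,7,0,0,-3],[0.15,-3,11,0,0,-3],[0.15,-3,14,0,0,-3],[0.15,-3,16,0,0,-3],[0.15,-3,17.2,0,0,-3],[0.15,-3,18,0,0,-3],[0.15,-3,18,0,0,-3],[0.15,-3,18,0,0,-3]]}}

```text
t: 13.37
eef_pos: [579.3, -320.8, 198.0]
tcp_rot: [3.141, -0.0, 1.009]
ft_force: [0.2, -0.0, 1.3]
opening: 0.369
```

Request:
{"op": "arm_command", "data": {"steps": [[0,0,0,0,0,0],[0,0,0,0,0,0],[0,0,0,0,0,0],[0,0,0,0,0,0],[0,0,0,0,0,0],[0,0,0,0,0,0],[0,0,0,0,0,0],[0,0,0,0,0,0]], "jaw": 0}}

```text
t: 14.03
eef_pos: [579.0, -321.3, 198.2]
tcp_rot: [3.14, -0.0, 1.008]
ft_force: [-1.1, 0.6, 6.4]
opening: 0.184
```

Request:
{"op": "arm_command", "data": {"steps": [[0,0,-3,0,0,0],[0,0,-7,0,0,0],[0,0,-11,0,0,0],[0,0,-15,0,0,0],[0,0,-16,0,0,0],[0,0,-16,0,0,0]]}}

```text
t: 14.53
eef_pos: [578.8, -321.2, 360.8]
tcp_rot: [3.136, 0.0, 1.008]
ft_force: [0.6, 0.6, -2.0]
opening: 0.189
```

```bash
python3 - <<'E'
from h import *
st()
m=snap('top','t7.png'); s=1/3.8
# bench from c1.png (raw top0, crop origin 236,140 zoom 3.8)
P=lambda u,v,z:px2w(m,(236+(u+.5)*s-.5,140+(v+.5)*s-.5),z)[:2]
base=[P(*p,15) for p in ((24,250),(410,318),(388,404),(10,346))]; print('base',np.round(base,1))
print('head block',[np.round(P(*p,74),1) for p in((363,318),(410,322),(400,390),(354,386))])
print('tail block',[np.round(P(*p,74),1) for p in((42,266),(99,272),(90,339),(35,330))])
print('tab',P(65,300,106),'tailtip',P(138,303,60),'rests',P(194,320,63),P(292,337,63))
go([495,13,420],-4.7)
E
```

```text
t 14.53 pos [ 578.8 -321.2  360.8] rot [179.7   0.   57.8] F [ 0.6  0.6 -2. ] M [-0.05  0.    0.06] op 18.0 j [-0.61  0.59  1.51  0.    1.04 -1.61]
base [[ 551.1  152.7]
 [ 506.8 -132. ]
 [ 443.3 -116.6]
 [ 480.3  161.3]]
head block [array([503.7, -90.5]), array([ 501.5, -123.6]), array([ 453.7, -117.2]), array([455.9, -84.9])]
tail block [array([535.6, 135.3]), array([532.2,  95.2]), array([485.1, 100.5]), array([490.7, 139.1])]
tab [510.57080621 116.92471917] tailtip [511.67265961  67.6248323 ] rests [500.31016404  27.78839332] [489.67603159 -41.69976873]
MOVE [ 23.79 -24.88  -6.25] [ 0.1 -0.1 62.5] rows 8.389703325166254 8.723799340395994 t 14.6
```

```bash
python3 - <<'E'
from h import *
go([425,-60,400],-8.3)
E
```

```text
MOVE [ 13.88 -26.91  -4.25] [ 0.1 -0.1 66.1] rows 7.332049568585363 9.226591805107208 t 14.6
```

Request:
{"op": "arm_command", "data": {"steps": [[13.9,-26.9,-4,0,0,66],[13.9,-26.9,-4,0,0,66],[13.9,-26.9,-4,0,0,66],[13.9,-26.9,-4,0,0,66],[13.9,-26.9,-4,0,0,66],[13.9,-26.9,-4,0,0,66],[13.9,-26.9,-4,0,0,66],[13.9,-26.9,-4,0,0,66],[13.9,-26.9,-4,0,0,66],[13.9,-26.9,-4,0,0,66],[13.9,-26.9,-4,0,0,66],[13.9,-26.9,-4,0,0,66]]}}

```text
t: 15.58
eef_pos: [425.4, -60.1, 395.8]
tcp_rot: [-3.141, 0.003, -0.142]
ft_force: [-0.2, 0.3, -0.9]
opening: 0.191
```

```bash
python3 - <<'E'
from h import *
st()
m=snap('wrist','w8.png',None,1.4); np.save('w8.npy',m,allow_pickle=True)
E
```

```text
t 15.58 pos [425.4 -60.1 395.8] rot [-180.     0.2   -8.1] F [-0.2  0.3 -0.9] M [-0.05  0.11 -0.03] op 18.2 j [-0.29  0.23  2.02  0.    0.9  -0.15]
```

View pics/w8.png

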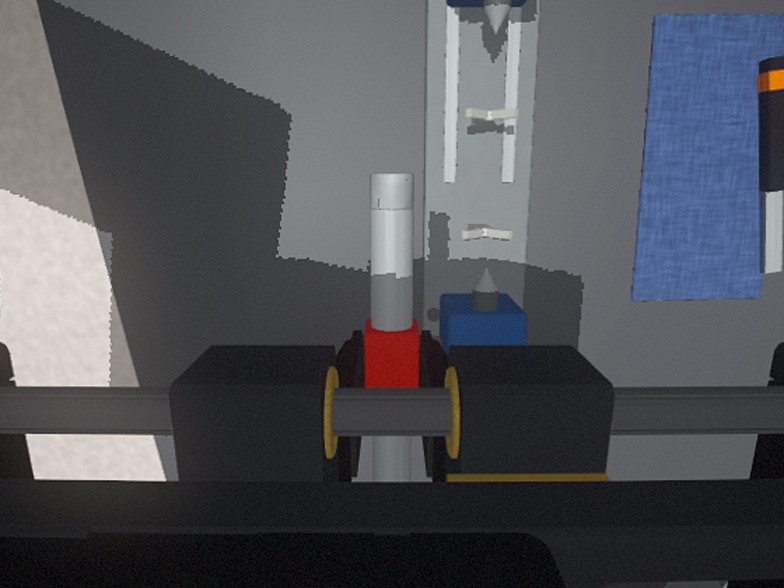

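```bash
cat >> h.py <<'E'
def fitbench():
    m=np.load('w8.npy',allow_pickle=True).item(); z=1.4
    P=lambda u,v,h:px2w(m,((u+.5)/z-.5,(v+.5)/z-.5),h)[:2]
    return P
E
python3 - <<'E'
from h import *
P=fitbench()
h=P(486,269,60);t=P(495,34,60);r1=P(487,233,61);r2=P(490.5,114,61)
b=[P(425,0,15),P(421,320,15)],[P(539,0,15),P(526,260,15)]
print('head',h,'tail',t,np.linalg.norm(t-h),'(152)','rests',r1,r2,np.linalg.norm(r2-r1),'(72)')
f=lambda a,c:np.degrees(np.arctan2(*(c-a)[::-1]))-90
print('yaws',f(h,t),f(r1,r2),f(b[0][1],b[0][0]),f(b[1][1],b[1][0]))
u=(t-h)/np.linalg.norm(t-h)
print('mid from head',h+57*u,'tail',t-95*u,'rests',(r1+r2)/2)
# spindle check: rod end at z
s=state();zz=s['eef_pos'][2]-185
e=P(391.5,174,zz); e2=P(392,326,zz+9)
print('rodend rel tcp',e-s['eef_pos'][:2],np.linalg.norm(e-s['eef_pos'][:2]),'heading',f(s['eef_pos'][:2],e),'hub end',np.linalg.norm(e2-s['eef_pos'][:2]))
E
```

```text
head [484.60043465 -62.79046024] tail [503.57549359  72.69160314] 136.80439452120257 (152) rests [487.2983721  -40.12999351] [496.37974693  29.36235181] 70.08321787046056 (72)
yaws -7.9727502317397665 -7.4453157625916475 -8.080973374056185 -7.713836002261516
mid from head [492.50645523  -6.34141385] tail [490.39879261 -21.39014084] rests [491.83905952  -5.38382085]
rodend rel tcp [ 8.69912623 63.98192607] 64.57059440184528 heading -7.742586551529769 hub end 17.322866766062198
```

```bash
python3 - <<'E'
from h import *
go([504,78,335],82.1)
E
```

```text
MOVE [  5.83 -14.79   6.1 ] [ -0.1   0.1 -90.3] rows 4.083923417580915 12.605419552041804 t 15.6
```

Request:
{"op": "arm_command", "data": {"steps": [[5.8,-14.8,4,0,0,-84.3],[5.8,-14.8,4,0,0,-84.3],[5.8,-14.8,4,0,0,-84.3],[5.8,-14.8,4,0,0,-84.3],[5.8,-14.8,4,0,0,-84.3],[5.8,-14.8,4,0,0,-84.3],[5.8,-14.8,4,0,0,-84.3],[5.8,-14.8,4,0,0,-84.3],[5.8,-14.8,4,0,0,-84.3],[5.8,-14.8,4,0,0,-84.3],[5.8,-14.8,6,0,0,-84.3],[5.8,-14.8,6,0,0,-84.3]]}}

```text
t: 16.63
eef_pos: [503.7, 77.7, 334.3]
tcp_rot: [-3.138, 0.001, 1.335]
ft_force: [-1.3, -0.8, -2.2]
opening: 0.189
```

Request:
{"op": "arm_command", "data": {"steps": [[0,0,2,0,0,-6],[0,0,4,0,0,-6],[0,0,5.5,0,0,-6],[0,0,6,0,0,-6],[0,0,6,0,0,-6]]}}

```text
t: 17.05
eef_pos: [504.0, 77.9, 275.7]
tcp_rot: [-3.138, 0.0, 1.433]
ft_force: [0.4, 0.1, -1.1]
opening: 0.19
```

```bash
python3 - <<'E'
from h import *
st(); go([504,78,275],82.1)
E
```

```text
t 17.05 pos [504.   77.9 275.7] rot [-179.8    0.    82.1] F [ 0.4  0.1 -1.1] M [0.04 0.05 0.07] op 18.0 j [ 0.02  0.51  1.97  0.    0.66 -1.41]
MOVE [0.01 0.   0.07] [-0.2  0.  -0. ] rows 0.0169756847471573 0.02588233161117177 t 17.1
```

Request:
{"op": "arm_command", "data": {"steps": [[0.8,0,0,0,0,0],[1.2,0,0,0,0,0],[1.5,0,0,0,0,0],[1.8,0,0,0,0,0],[2.0,0,0,0,0,0],[2.2,0,0,0,0,0],[2.4,0,0,0,0,0],[2.6,0,0,0,0,0]]}}

```text
t: 17.72
eef_pos: [507.7, 103.9, 277.5]
tcp_rot: [3.141, -0.0, 1.432]
ft_force: [0.0, -3.0, 1.7]
opening: 0.188
```

Request:
{"op": "arm_command", "data": {"steps": [[0.1,0,0,0,0,0],[0.2,0,0,0,0,0],[0.25,0,0,0,0,0]]}}

```text
t: 17.97
eef_pos: [508.0, 106.4, 277.2]
tcp_rot: [3.142, -0.0, 1.432]
ft_force: [-0.3, -2.5, 1.7]
opening: 0.184
```

```bash
python3 - <<'E'
from h import *
st(); 
snap('top','t9.png')
E
```

```text
t 17.97 pos [508.  106.4 277.2] rot [180.   -0.   82.1] F [-0.3 -2.5  1.7] M [-0.4   0.   -0.02] op 17.5 j [ 0.08  0.52  1.95  0.    0.68 -1.35]
```

Request:
{"op": "arm_command", "data": {"steps": [[0.1,0,0,0,0,0],[0.2,0,0,0,0,0],[0.3,0,0,0,0,0]]}}

```text
t: 18.27
eef_pos: [508.4, 109.3, 277.2]
tcp_rot: [-3.142, -0.0, 1.432]
ft_force: [0.2, -2.8, 1.5]
opening: 0.187
```

Request:
{"op": "arm_command", "data": {"steps": [[0.1,0,0,0,0,0],[0.2,0,0,0,0,0]]}}

```text
t: 18.43
eef_pos: [508.7, 111.3, 277.2]
tcp_rot: [3.142, -0.0, 1.432]
ft_force: [0.8, -2.7, 0.1]
opening: 0.182
```

Request:
{"op": "arm_command", "data": {"steps": [[0.1,0,0,0,0,0],[0.15,0,0,0,0,0]]}}

```text
t: 18.6
eef_pos: [508.8, 112.1, 277.2]
tcp_rot: [-3.141, 0.002, 1.433]
ft_force: [-0.0, -17.7, 2.7]
opening: 0.186
```

Request:
{"op": "arm_command", "data": {"steps": [[-1.5,0,0,0,0,0],[-2.5,0,-2,0,0,0],[-2.5,0,-5,0,0,0],[-2.5,0,-5,0,0,0]]}}

```text
t: 18.93
eef_pos: [506.0, 87.9, 331.0]
tcp_rot: [3.137, -0.001, 1.432]
ft_force: [0.9, 0.8, -0.9]
opening: 0.187
```

```bash
python3 - <<'E'
from h import *
st(); go([494,8,300],-7.9)
E
```

```text
t 18.93 pos [506.   87.9 331. ] rot [ 1.797e+02 -1.000e-01  8.200e+01] F [ 0.9  0.8 -0.9] M [ 0.01 -0.07 -0.01] op 17.8 j [ 0.04  0.43  1.91  0.    0.79 -1.39]
MOVE [-8.08 -0.09  3.08] [ 0.2 -0.3 89.9] rows 2.0737529727880384 12.559482704216835 t 18.9
```

Request:
{"op": "arm_command", "data": {"steps": [[-8.1,-0.1,0,0,0,83.9],[-8.1,-0.1,0,0,0,83.9],[-8.1,-0.1,0,0,0,83.9],[-8.1,-0.1,0,0,0,83.9],[-8.1,-0.1,0,0,0,83.9],[-8.1,-0.1,0,0,0,83.9],[-8.1,-0.1,0,0,0,83.9],[-8.1,-0.1,0,0,0,83.9],[-8.1,-0.1,0,0,0,83.9],[-8.1,-0.1,0,0,0,83.9],[-8.1,-0.1,0,0,0,83.9],[-8.1,-0.1,0,0,0,83.9]]}}

```text
t: 19.93
eef_pos: [493.1, 8.3, 326.8]
tcp_rot: [-3.141, 0.0, -0.039]
ft_force: [-0.9, -0.1, -0.8]
opening: 0.183
```

Request:
{"op": "arm_command", "data": {"steps": [[0,0,1,0,0,6],[0,0,2,0,0,6],[0,0,3,0,0,6],[0,0,3,0,0,6]]}}

```text
t: 20.27
eef_pos: [492.9, 8.2, 295.5]
tcp_rot: [-3.141, 0.003, -0.137]
ft_force: [0.2, 0.2, -1.2]
opening: 0.184
```

```bash
python3 - <<'E'
from h import *
st(); go([494,8,270],-7.9)
m=snap('wrist','w10.png',None,1.4); np.save('w10.npy',m,allow_pickle=True)
E
```

```text
t 20.27 pos [492.9   8.2 295.5] rot [-180.     0.2   -7.8] F [ 0.2  0.2 -1.2] M [-0.04  0.07 -0.05] op 17.5 j [-0.12  0.46  1.99  0.    0.69  0.02]
MOVE [0.12 0.01 2.55] [-0.   0.2  0.1] rows 0.6114531741939933 0.025501024571392073 t 20.3
```

View pics/w10.png

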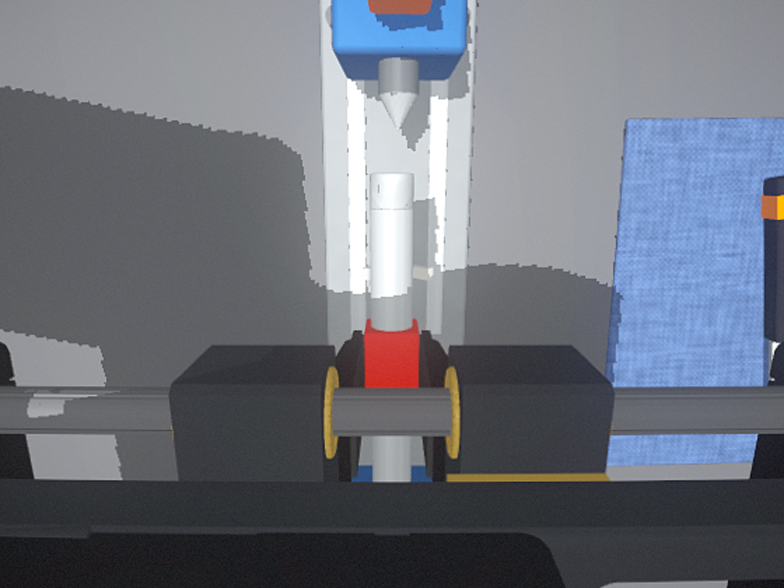

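```bash
python3 - <<'E'
from h import *
m=np.load('w10.npy',allow_pickle=True).item(); z=1.4
P=lambda u,v,h:px2w(m,((u+.5)/z-.5,(v+.5)/z-.5),h)[:2]
u=np.array([.137,.9906]);v=np.array([.9906,-.137]); mid=np.array([492.2,-5.9])
s=state()['eef_pos']
t=P(395,127,60); e=P(391.5,174,s[2]-185+4)
for n,p in (('tip',t),('rodend',e),('tcp',s[:2]),('rest',P(425,272,62)),('tab',P(401,12,106))): d=p-mid; print(n,p,'along',d@u,'lat',d@v)
E
```

```text
tip [505.30697655  90.26491918] along 97.05662472439825 lat -0.19082296010480168
rodend [501.45705626  72.17276391] along 78.60709664146466 lat -1.5259287243111694
tcp [493.09214032   8.18668008] along 14.076488513567538 lat -1.046120969485583
rest [510.04292141  29.58413959] along 37.595068915539905 lat 12.813870821971364
tab [510.88146    119.74524565] along 127.02354036349215 lat 1.2924556231589046
```

Request:
{"op": "arm_command", "data": {"steps": [[0.13,-0.1,1.5,0,0,0],[0.13,-0.1,3,0,0,0],[0.13,-0.1,4,0,0,0],[0.13,-0.1,4.6,0,0,0],[0.13,-0.1,4.9,0,0,0],[0.13,-0.1,5.0,0,0,0],[0.13,-0.1,5.0,0,0,0]]}}

```text
t: 20.9
eef_pos: [494.8, 8.7, 247.4]
tcp_rot: [-3.141, -0.0, -0.137]
ft_force: [1.0, 0.2, -1.0]
opening: 0.189
```

Request:
{"op": "arm_command", "data": {"steps": [[0,0,0.1,0,0,0],[0,0,0.2,0,0,0],[0,0,0.2,0,0,0]]}}

```text
t: 21.15
eef_pos: [494.7, 8.7, 245.4]
tcp_rot: [-3.142, -0.0, -0.137]
ft_force: [-0.9, 0.1, -1.0]
opening: 0.185
```

```bash
python3 - <<'E'
from h import *
st(); 
E
```

```text
t 21.15 pos [494.7   8.7 245.4] rot [-180.    -0.    -7.8] F [-0.9  0.1 -1. ] M [-0.07  0.07 -0.  ] op 17.6 j [-0.12  0.55  2.03  0.    0.57  0.02]
```

Request:
{"op": "arm_command", "data": {"steps": [[0,0,0.1,0,0,0],[0,0,0.15,0,0,0],[0,0,0.15,0,0,0]]}}

```text
t: 21.4
eef_pos: [494.7, 8.7, 243.7]
tcp_rot: [-3.141, -0.0, -0.137]
ft_force: [0.8, -0.1, -2.1]
opening: 0.186
```

Request:
{"op": "arm_command", "data": {"steps": [[0,0,0.1,0,0,0],[0,0,0.1,0,0,0]]}}

```text
t: 21.57
eef_pos: [494.6, 8.7, 243.0]
tcp_rot: [-3.142, -0.0, -0.137]
ft_force: [-1.3, -0.3, 4.9]
opening: 0.187
```

Request:
{"op": "arm_command", "data": {"steps": [[0,0,0.1,0,0,0],[0,0,0.1,0,0,0]]}}

```text
t: 21.73
eef_pos: [494.6, 8.7, 242.8]
tcp_rot: [-3.141, -0.001, -0.137]
ft_force: [-5.5, -0.3, 19.2]
opening: 0.187
```

Request:
{"op": "arm_command", "data": {"steps": [[0,0,-0.1,0,0,0],[0,0,-0.1,0,0,0],[0,0,-0.1,0,0,0],[0,0,-0.1,0,0,0],[0,0,-0.1,0,0,0]], "jaw": 3.5}}

```text
t: 22.15
eef_pos: [494.7, 8.7, 242.6]
tcp_rot: [-3.141, 0.0, -0.137]
ft_force: [0.5, -0.3, 0.1]
opening: 0.366
```

Request:
{"op": "arm_command", "data": {"steps": [[0,0,-2,0,0,0],[0,0,-5,0,0,0],[0,0,-9,0,0,0],[0,0,-10,0,0,0],[0,0,-10,0,0,0]]}}

```text
t: 22.57
eef_pos: [494.9, 8.7, 345.5]
tcp_rot: [-3.141, -0.005, -0.137]
ft_force: [-0.3, 0.4, -0.4]
opening: 0.371
```

```bash
python3 - <<'E'
from h import *
st(); go([511.7,135,310],82.1)
m=snap('wrist','w11.png',None,1.4); np.save('w11.npy',m,allow_pickle=True)
E
```

```text
t 22.57 pos [494.9   8.7 345.5] rot [-180.    -0.3   -7.8] F [-0.3  0.4 -0.4] M [-0.11  0.05  0.05] op 35.2 j [-0.12  0.39  1.94  0.    0.81  0.02]
MOVE [ -0.07 -12.74   3.55] [  0.2  -0.2 -89.9] rows 3.1708960753858073 12.559766122258349 t 22.6
```

View pics/w11.png

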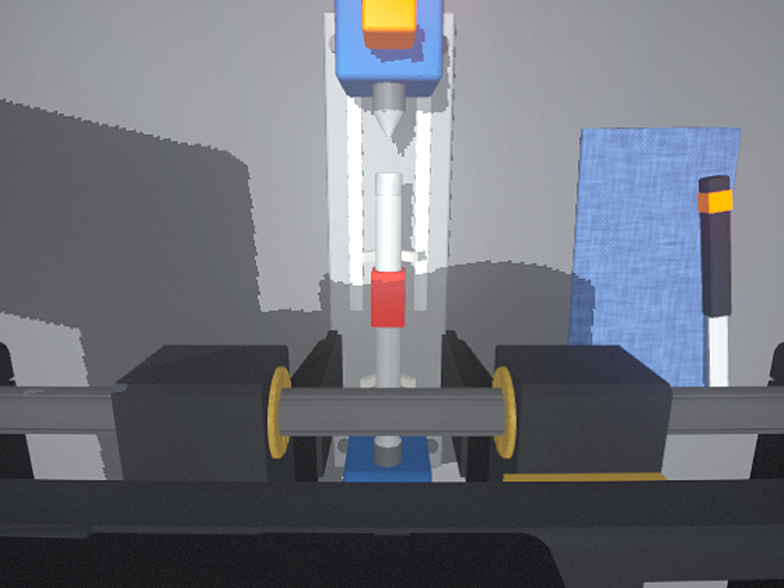

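Request:
{"op": "arm_command", "data": {"steps": [[-0.1,-12.7,0,0,0,-84],[-0.1,-12.7,0,0,0,-84],[-0.1,-12.7,0,0,0,-84],[-0.1,-12.7,0,0,0,-84],[-0.1,-12.7,0,0,0,-84],[-0.1,-12.7,0,0,0,-84],[-0.1,-12.7,0,0,0,-84],[-0.1,-12.7,0,0,0,-84],[-0.1,-12.7,0,0,0,-84],[-0.1,-12.7,0,0,0,-84],[-0.1,-12.7,0,0,0,-84],[-0.1,-12.7,0,0,0,-84]], "jaw": 5}}

```text
t: 23.62
eef_pos: [510.9, 134.6, 340.9]
tcp_rot: [-3.139, 0.001, 1.336]
ft_force: [-0.1, -0.3, 0.2]
opening: 0.526
```

Request:
{"op": "arm_command", "data": {"steps": [[0,0,2,0,0,-6],[0,0,4,0,0,-6],[0,0,6,0,0,-6],[0,0,7.2,0,0,-6],[0,0,7.5,0,0,-6],[0,0,7.5,0,0,-6]]}}

```text
t: 24.12
eef_pos: [510.8, 134.6, 266.0]
tcp_rot: [-3.138, 0.001, 1.434]
ft_force: [0.1, 0.4, 0.5]
opening: 0.523
```

```bash
python3 - <<'E'
from h import *
st(); go([511.7,135,272],82.1)
m=np.load('w11.npy',allow_pickle=True).item(); z=1.4
P=lambda u,v,h:px2w(m,((u+.5)/z-.5,(v+.5)/z-.5),h)[:2]
u=np.array([.137,.9906]);v=np.array([.9906,-.137]); mid=np.array([492.2,-5.9])
for n,p in (('tip',P(389,138,60)),('rodend',P(389,174,64)),('hub',P(388,268,67)),('hub',P(388,327,67)),('tab',P(389,47,106)),('tabtopfront',P(389,28,106))): d=p-mid; print(n,p,'along',d@u,'lat',d@v)
print('pry',P(715,180,15),P(717,316,15),'mat',P(582,128,3),P(741,128,3),P(569,346,3))
E
```

```text
t 24.12 pos [510.8 134.6 266. ] rot [-179.8    0.    82.2] F [0.1 0.4 0.5] M [ 0.07 -0.03 -0.01] op 49.7 j [ 0.13  0.55  1.93  0.    0.67 -1.3 ]
MOVE [ 0.05  0.08 -0.6 ] [-0.2  0.   0.1] rows 0.1469543378277189 0.02941055118712774 t 24.1
tip [505.26259953  89.67878841] along 96.46992393534981 lat -0.1544829179393136
rodend [502.88188091  72.3931878 ] along 79.0206495189654 lat -0.14469550182387542
hub [495.9723662   26.04572684] along 32.16225118034112 lat -0.6396586216102842
hub [491.64833308  -5.16963923] along 0.6479170099647238 lat -0.6465406804402057
tab [509.65987311 121.20152153] along 128.29876984307077 lat -0.11715815090531045
tabtopfront [510.61244624 128.10902359] along 135.27184389947476 lat -0.11986698261841472
pry [696.22695092  43.09180551] [698.39188132 -42.79119337] mat [622.1728336   83.59066313] [719.87239266  71.273135  ] [606.43566532 -54.41928496]
```

Request:
{"op": "arm_command", "data": {"steps": [[0,0,-0.3,0,0,0],[0,0,-0.3,0,0,0],[0,0,-0.3,0,0,0],[0,0,-0.3,0,0,0],[0,0,-0.3,0,0,0],[0,0,-0.3,0,0,0],[0,0,-0.3,0,0,0],[0,0,-0.3,0,0,0]], "jaw": 0}}

```text
t: 24.78
eef_pos: [511.0, 134.7, 271.0]
tcp_rot: [3.141, -0.0, 1.434]
ft_force: [-1.6, 0.1, 4.2]
opening: 0.143
```

Request:
{"op": "arm_command", "data": {"steps": [[-0.4,0,0,0,0,0],[-0.8,0,0,0,0,0],[-1.2,0,0,0,0,0],[-1.5,0,0,0,0,0],[-1.8,0,0,0,0,0],[-2.1,0,0,0,0,0],[-2.4,0,0,0,0,0],[-2.7,0,0,0,0,0],[-2.9,0,0,0,0,0],[-2.9,0,0,0,0,0]]}}

```text
t: 25.62
eef_pos: [506.9, 105.5, 271.0]
tcp_rot: [3.142, -0.0, 1.434]
ft_force: [-1.4, -0.2, 5.5]
opening: 0.148
```

Request:
{"op": "arm_command", "data": {"steps": [[-0.2,0,0,0,0,0],[-0.3,0,0,0,0,0],[-0.4,0,0,0,0,0],[-0.5,0,0,0,0,0],[-0.5,0,0,0,0,0]]}}

```text
t: 26.03
eef_pos: [506.2, 100.8, 271.0]
tcp_rot: [3.141, -0.0, 1.434]
ft_force: [-2.0, 3.1, 6.8]
opening: 0.145
```

Request:
{"op": "arm_command", "data": {"steps": [[-0.1,0,0,0,0,0],[-0.2,0,0,0,0,0],[-0.2,0,0,0,0,0]]}}

```text
t: 26.28
eef_pos: [505.9, 98.9, 271.0]
tcp_rot: [3.141, -0.0, 1.434]
ft_force: [-2.0, 3.0, 6.2]
opening: 0.15
```

Request:
{"op": "arm_command", "data": {"steps": [[-0.1,0,0,0,0,0],[-0.15,0,0,0,0,0],[-0.15,0,0,0,0,0]]}}

```text
t: 26.53
eef_pos: [505.7, 97.4, 271.0]
tcp_rot: [3.141, -0.001, 1.434]
ft_force: [-1.6, 3.8, 6.7]
opening: 0.146
```

Request:
{"op": "arm_command", "data": {"steps": [[-0.1,0,0,0,0,0],[-0.1,0,0,0,0,0],[-0.1,0,0,0,0,0]]}}

```text
t: 26.78
eef_pos: [505.6, 96.6, 271.0]
tcp_rot: [3.141, -0.001, 1.434]
ft_force: [-1.4, 4.2, 6.6]
opening: 0.143
```

Request:
{"op": "arm_command", "data": {"steps": [[-0.1,0,0,0,0,0],[-0.1,0,0,0,0,0],[-0.1,0,0,0,0,0]]}}

```text
t: 27.03
eef_pos: [505.5, 95.9, 271.0]
tcp_rot: [3.141, -0.001, 1.434]
ft_force: [-1.0, 8.6, 4.7]
opening: 0.144
```

```bash
python3 - <<'E'
from h import *
st(); 
snap('side','s12.png',(230,170,340,280),4)
snap('top','t12.png',(236,180,348,250),4)
a=cv2.imread('pics/s12.png');b=cv2.imread('pics/t12.png')
w=440;a=a[:,:w];b=b[:,:w];cv2.imwrite('pics/st12.png',np.hstack([a[:,:400],cv2.copyMakeBorder(b,0,a.shape[0]-b.shape[0],0,0,cv2.BORDER_CONSTANT)[:,:400]]))
E
```

```text
t 27.03 pos [505.5  95.9 271. ] rot [ 1.80e+02 -1.00e-01  8.21e+01] F [-1.   8.6  4.7] M [ 1.49  0.23 -0.18] op 13.7 j [ 0.06  0.52  1.96  0.    0.66 -1.38]
```

Request:
{"op": "arm_command", "data": {"steps": [[-0.1,0,0,0,0,0],[-0.1,0,0,0,0,0],[-0.1,0,0,0,0,0]]}}

```text
t: 27.38
eef_pos: [505.4, 95.3, 271.0]
tcp_rot: [3.141, -0.002, 1.433]
ft_force: [-1.3, 14.4, 3.9]
opening: 0.145
```

Request:
{"op": "arm_command", "data": {"steps": [[-0.05,0,0,0,0,0],[-0.1,0,0,0,0,0],[-0.1,0,0,0,0,0]]}}

```text
t: 27.63
eef_pos: [505.3, 94.8, 271.0]
tcp_rot: [3.141, -0.003, 1.433]
ft_force: [-0.1, 21.1, 4.6]
opening: 0.14
```

Request:
{"op": "arm_command", "data": {"steps": [[0,0,0,0,0,0],[0,0,0,0,0,0],[0,0,0,0,0,0],[0,0,0,0,0,0],[0,0,-3,0,0,0],[0,0,-7,0,0,0],[0,0,-7,0,0,0]], "jaw": 4}}

```text
t: 28.22
eef_pos: [506.1, 93.4, 346.0]
tcp_rot: [3.134, -0.001, 1.434]
ft_force: [0.9, 0.4, -0.1]
opening: 0.418
```

```bash
python3 - <<'E'
from h import *
st(); go([495,9,345],-7.9)
E
```

```text
t 28.22 pos [506.1  93.4 346. ] rot [ 1.796e+02 -1.000e-01  8.220e+01] F [ 0.9  0.4 -0.1] M [ 0.01 -0.05 -0.01] op 39.8 j [ 0.05  0.41  1.9  -0.    0.83 -1.38]
MOVE [-8.51  0.05  0.09] [ 0.3 -0.4 90.1] rows 2.040836262098381 12.5779538181072 t 28.2
```

Request:
{"op": "arm_command", "data": {"steps": [[-8.5,0,0,0.3,-0.4,84],[-8.5,0,0,0.3,-0.4,84],[-8.5,0,0,0.3,-0.4,84],[-8.5,0,0,0.3,-0.4,84],[-8.5,0,0,0.3,-0.4,84],[-8.5,0,0,0.3,-0.4,84],[-8.5,0,0,0.3,-0.4,84],[-8.5,0,0,0.3,-0.4,84],[-8.5,0,0,0.3,-0.4,84],[-8.5,0,0,0.3,-0.4,84],[-8.5,0,0,0.3,-0.4,84],[-8.5,0,0,0.3,-0.4,84]]}}

```text
t: 29.22
eef_pos: [493.7, 9.1, 340.6]
tcp_rot: [3.141, 0.008, -0.039]
ft_force: [0.5, -0.5, -0.7]
opening: 0.419
```

Request:
{"op": "arm_command", "data": {"steps": [[0,0,0,0,0,6],[0,0,0,0,0,6],[0,0,0,0,0,6]]}}

```text
t: 29.47
eef_pos: [493.7, 9.2, 340.6]
tcp_rot: [3.14, 0.008, -0.134]
ft_force: [-0.0, -0.6, 0.2]
opening: 0.422
```

```bash
python3 - <<'E'
from h import *
st()
m=snap('wrist','w13.png',None,1.4); np.save('w13.npy',m,allow_pickle=True)
a=cv2.imread('pics/w13.png')[0:480,300:500]
m=snap('side','s13.png',(230,170,340,280),4.3)
b=cv2.imread('pics/s13.png')[:473]; c=cv2.resize(cv2.imread('pics/raw_w13.png')[0:345,215:355],None,fx=1.4,fy=1.4)
h=470
cv2.imwrite('pics/ws13.png',np.hstack([a[:h],b[:h]]))
E
```

```text
t 29.47 pos [493.7   9.2 340.6] rot [179.9   0.4  -7.7] F [-0.  -0.6  0.2] M [-0.1   0.07  0.01] op 40.2 j [-0.12  0.39  1.95 -0.    0.81  0.02]
```

View pics/ws13.png

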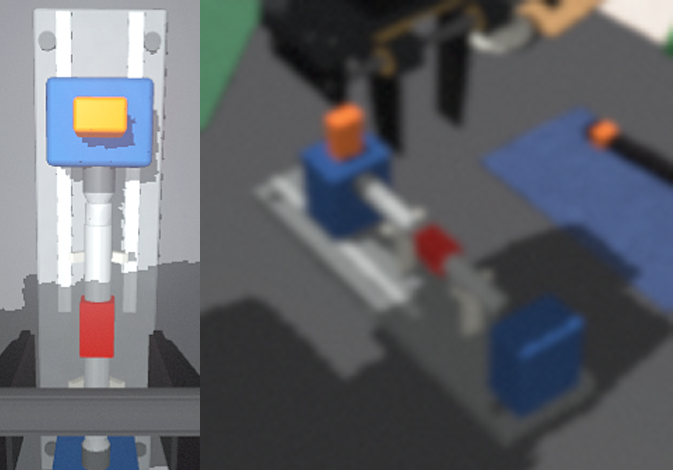

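```bash
python3 - <<'E'
from h import *
for f,L in (('w11',[(388,268,67),(388,327,67),(389,174,65),(389,27,106)]),('w13',[(397,297,69),(397,357,69),(398,205,67),(400,133,106),(400,98,106)])):
    m=np.load(f+'.npy',allow_pickle=True).item(); z=1.4
    u=np.array([.137,.9906]);v=np.array([.9906,-.137]); mid=np.array([492.2,-5.9])
    for a,b,h in L:
        d=px2w(m,((a+.5)/z-.5,(b+.5)/z-.5),h)[:2]-mid; print(f,(a,b),np.round((d@u,d@v),1))
E
```

```text
w11 (388, 268) [32.2 -0.6]
w11 (388, 327) [ 0.6 -0.6]
w11 (389, 174) [79.  -0.1]
w11 (389, 27) [ 1.356e+02 -1.000e-01]
w13 (397, 297) [18.   0.2]
w13 (397, 357) [-14.3   0.4]
w13 (398, 205) [64.1  0.4]
w13 (400, 133) [95.3  0.7]
w13 (400, 98) [108.6   0.6]
```

Request:
{"op": "arm_command", "data": {"steps": [[0,0,0,0,0,0],[0,0,0,0,0,0],[0,0,0,0,0,0],[0,0,0,0,0,0],[0,0,0,0,0,0],[0,0,0,0,0,0],[0,0,0,0,0,0],[0,0,0,0,0,0],[0,0,0,0,0,0],[0,0,0,0,0,0],[0,0,0,0,0,0],[0,0,0,0,0,0]]}}

```text
t: 30.57
eef_pos: [493.7, 9.4, 340.7]
tcp_rot: [3.14, 0.008, -0.137]
ft_force: [-0.8, -0.3, 0.4]
opening: 0.419
```

Request:
{"op": "arm_command", "data": {"steps": [[0,0,0,0,0,0],[0,0,0,0,0,0],[0,0,0,0,0,0],[0,0,0,0,0,0],[0,0,0,0,0,0],[0,0,0,0,0,0],[0,0,0,0,0,0],[0,0,0,0,0,0],[0,0,0,0,0,0],[0,0,0,0,0,0],[0,0,0,0,0,0],[0,0,0,0,0,0]]}}

```text
t: 31.57
eef_pos: [493.7, 9.3, 340.7]
tcp_rot: [3.14, 0.008, -0.137]
ft_force: [0.1, 0.4, 0.1]
opening: 0.418
```

Request:
{"op": "arm_command", "data": {"steps": [[0,0,0,0,0,0],[0,0,0,0,0,0],[0,0,0,0,0,0],[0,0,0,0,0,0],[0,0,0,0,0,0],[0,0,0,0,0,0],[0,0,0,0,0,0],[0,0,0,0,0,0],[0,0,0,0,0,0],[0,0,0,0,0,0],[0,0,0,0,0,0],[0,0,0,0,0,0]]}}

```text
t: 32.57
eef_pos: [493.8, 9.3, 340.7]
tcp_rot: [3.14, 0.008, -0.137]
ft_force: [-0.1, -0.5, 0.2]
opening: 0.422
```

```bash
python3 - <<'E'
from h import *
st(); go([505.3,94.8,330],82.1)
# hub position in side view before/after: compare seated vs resting
im=cv2.cvtColor(read_camera('top'),cv2.COLOR_RGB2HSV)
M=cv2.inRange(im,(0,140,70),(8,255,255))|cv2.inRange(im,(172,140,70),(180,255,255))
n,l,s,c=cv2.connectedComponentsWithStats(M); print([(s[i,4],c[i]) for i in range(1,n) if s[i,4]>15])
E
```

```text
t 32.57 pos [493.8   9.3 340.7] rot [179.9   0.4  -7.8] F [-0.1 -0.5  0.2] M [-0.12 -0.    0.01] op 40.1 j [-0.11  0.39  1.95 -0.    0.81  0.02]
MOVE [-0.01 -8.63  1.06] [ -0.3   0.4 -89.9] rows 2.084350173547526 12.56106972014766 t 32.6
[(np.int32(371), array([201.42857143, 269.94070081])), (np.int32(321), array([ 15.42367601, 324.39252336]))]
```

Request:
{"op": "arm_command", "data": {"steps": [[0,-8.6,0,-0.3,0.4,-84],[0,-8.6,0,-0.3,0.4,-84],[0,-8.6,0,-0.3,0.4,-84],[0,-8.6,0,-0.3,0.4,-84],[0,-8.6,0,-0.3,0.4,-84],[0,-8.6,0,-0.3,0.4,-84],[0,-8.6,0,-0.3,0.4,-84],[0,-8.6,0,-0.3,0.4,-84],[0,-8.6,0,-0.3,0.4,-84],[0,-8.6,0,-0.3,0.4,-84],[0,-8.6,0,-0.3,0.4,-84],[0,-8.6,0,-0.3,0.4,-84]], "jaw": 4.5}}

```text
t: 33.62
eef_pos: [505.5, 94.5, 340.6]
tcp_rot: [3.141, 0.001, 1.336]
ft_force: [0.2, 0.1, -0.9]
opening: 0.472
```

Request:
{"op": "arm_command", "data": {"steps": [[0,0,2,0,0,-6],[0,0,4,0,0,-6],[0,0,6,0,0,-6],[0,0,7,0,0,-6],[0,0,7,0,0,-6]]}}

```text
t: 34.03
eef_pos: [505.2, 94.4, 268.9]
tcp_rot: [-3.138, 0.001, 1.434]
ft_force: [-0.1, -0.2, 0.6]
opening: 0.475
```

```bash
python3 - <<'E'
from h import *
st(); go([505.3,94.8,270],82.1)
E
```

```text
t 34.03 pos [505.2  94.4 268.9] rot [-1.798e+02  1.000e-01  8.220e+01] F [-0.1 -0.2  0.6] M [ 0.05  0.01 -0.01] op 45.2 j [ 0.06  0.53  1.96 -0.    0.65 -1.38]
MOVE [ 0.04  0.   -0.11] [-0.2  0.1  0.1] rows 0.0285811026452405 0.02886967002951876 t 34.0
```

Request:
{"op": "arm_command", "data": {"steps": [[0,0,0,0,0,0],[0,0,0,0,0,0],[0,0,0,0,0,0],[0,0,0,0,0,0],[0,0,0,0,0,0],[0,0,0,0,0,0],[0,0,0,0,0,0],[0,0,0,0,0,0]], "jaw": 0}}

```text
t: 34.7
eef_pos: [505.6, 95.3, 271.2]
tcp_rot: [3.14, -0.001, 1.433]
ft_force: [-0.8, 9.7, 2.3]
opening: 0.145
```

Request:
{"op": "arm_command", "data": {"steps": [[0.3,0,0,0,0,0],[0.6,0,0,0,0,0],[1.0,0,0,0,0,0],[1.4,0,0,0,0,0],[1.8,0,0,0,0,0],[2.2,0,0,0,0,0],[2.6,0,0,0,0,0],[3.0,0,0,0,0,0],[3.3,0,0,0,0,0],[3.6,0,0,0,0,0],[3.8,0,0,0,0,0],[3.8,0,0,0,0,0]]}}

```text
t: 35.7
eef_pos: [510.9, 132.4, 271.2]
tcp_rot: [3.14, 0.0, 1.434]
ft_force: [-0.8, 1.9, 5.3]
opening: 0.147
```

Request:
{"op": "arm_command", "data": {"steps": [[0.1,0,0,0,0,0],[0.2,0,0,0,0,0],[0.2,0,0,0,0,0]]}}

```text
t: 35.95
eef_pos: [511.1, 134.2, 271.2]
tcp_rot: [3.14, 0.001, 1.434]
ft_force: [0.8, -0.7, 6.0]
opening: 0.143
```

Request:
{"op": "arm_command", "data": {"steps": [[0.1,0,0,0,0,0],[0.1,0,0,0,0,0],[0.1,0,0,0,0,0]]}}

```text
t: 36.2
eef_pos: [511.3, 135.1, 271.2]
tcp_rot: [3.14, 0.001, 1.434]
ft_force: [-0.2, -1.5, 6.7]
opening: 0.143
```

Request:
{"op": "arm_command", "data": {"steps": [[0.1,0,0,0,0,0],[0.1,0,0,0,0,0],[0.1,0,0,0,0,0]]}}

```text
t: 36.45
eef_pos: [511.4, 135.3, 271.2]
tcp_rot: [3.141, 0.002, 1.434]
ft_force: [-0.1, -9.2, 7.3]
opening: 0.146
```

Request:
{"op": "arm_command", "data": {"steps": [[0.1,0,0,0,0,0],[0.1,0,0,0,0,0],[0.1,0,0,0,0,0]]}}

```text
t: 36.7
eef_pos: [511.4, 135.7, 271.2]
tcp_rot: [3.141, 0.003, 1.434]
ft_force: [-1.2, -18.5, 8.1]
opening: 0.146
```

Request:
{"op": "arm_command", "data": {"steps": [[0,0,0,0,0,0],[0,0,0,0,0,0],[0,0,0,0,0,0],[0,0,0,0,0,0],[0,0,-3,0,0,0],[0,0,-7,0,0,0],[0,0,-7,0,0,0]], "jaw": 4}}

```text
t: 37.28
eef_pos: [512.1, 137.6, 346.0]
tcp_rot: [3.134, -0.001, 1.435]
ft_force: [-0.1, 1.2, 0.3]
opening: 0.422
```

```bash
python3 - <<'E'
from h import *
st(); go([492.8,-4.1,330],-7.9)
read_camera('side')
def hub(b):
    im=cv2.cvtColor(b,cv2.COLOR_BGR2HSV)
    M=cv2.inRange(im,(0,140,60),(8,255,255))|cv2.inRange(im,(172,140,60),(180,255,255))
    n,l,s,c=cv2.connectedComponentsWithStats(M); return [(s[i,4],np.round(c[i],2)) for i in range(1,n) if s[i,4]>15 and 260<c[i][0]<320 and 200<c[i][1]<270]
snap('side','s14.png')
print('seated',hub(cv2.imread('pics/raw_s13.png')),'now',hub(cv2.imread('pics/raw_s14.png')))
ms=camera_model('side'); p=np.array([492.4,-4.1,60]); print(w2px(ms,p),w2px(ms,p-[0,0,2]))
E
```

```text
t 37.28 pos [512.1 137.6 346. ] rot [ 1.796e+02 -1.000e-01  8.220e+01] F [-0.1  1.2  0.3] M [ 0.05 -0.    0.  ] op 40.1 j [ 0.14  0.43  1.86 -0.    0.85 -1.3 ]
MOVE [-14.3    0.     1.58] [ 0.3 -0.4 90.1] rows 3.450446863958233 12.583854914335914 t 37.3
seated [(np.int32(60), array([284.03, 226.97]))] now [(np.int32(63), array([283.84, 226.38]))]
[284.57209703 227.80050522] [284.57606866 228.32448694]
```

Request:
{"op": "arm_command", "data": {"steps": [[-14.3,0,0,0.3,-0.4,84],[-14.3,0,0,0.3,-0.4,84],[-14.3,0,0,0.3,-0.4,84],[-14.3,0,0,0.3,-0.4,84],[-14.3,0,0,0.3,-0.4,84],[-14.3,0,0,0.3,-0.4,84],[-14.3,0,0,0.3,-0.4,84],[-14.3,0,0,0.3,-0.4,84],[-14.3,0,0,0.3,-0.4,84],[-14.3,0,0,0.3,-0.4,84],[-14.3,0,0,0.3,-0.4,84],[-14.3,0,0,0.3,-0.4,84]], "jaw": 3.5}}

```text
t: 38.38
eef_pos: [491.6, -4.4, 339.4]
tcp_rot: [3.14, 0.01, -0.038]
ft_force: [0.1, 0.1, 0.6]
opening: 0.367
```

Request:
{"op": "arm_command", "data": {"steps": [[0,0,0,0,0,6],[0,0,0,0,0,6],[0,0,0,0,0,6]]}}

```text
t: 38.63
eef_pos: [491.7, -4.4, 339.8]
tcp_rot: [3.139, 0.009, -0.133]
ft_force: [-0.1, 0.5, -0.7]
opening: 0.364
```

```bash
python3 - <<'E'
from h import *
st(); go([492.8,-4.1,250],-7.9)
m=snap('wrist','w15.png'); np.save('w15.npy',m,allow_pickle=True)
b=cv2.imread('pics/raw_w15.png');im=cv2.cvtColor(b,cv2.COLOR_BGR2HSV)
M=cv2.inRange(im,(0,140,60),(8,255,255))|cv2.inRange(im,(172,140,60),(180,255,255))
n,l,s,c=cv2.connectedComponentsWithStats(M)
u=np.array([.137,.9906]);v=np.array([.9906,-.137]); mid=np.array([492.2,-5.9])
for i in range(1,n):
    if s[i,4]>50:
        x,y,w,h,_=s[i]; print(s[i])
        for q in ((x+w/2,y),(x+w/2,y+h)): d=px2w(m,(q[0]-.5,q[1]-.5),67)[:2]-mid; print(d@u,d@v)
E
```

```text
t 38.63 pos [491.7  -4.4 339.8] rot [179.9   0.5  -7.6] F [-0.1  0.5 -0.7] M [-0.02  0.09  0.01] op 34.6 j [-0.14  0.39  1.95 -0.    0.81 -0.01]
MOVE [ 0.19 -0.07  8.97] [0.1 0.5 0.3] rows 2.152775946893842 0.08459599521055076 t 38.6
[281   0  24   7 101]
142.04547260730675 4.513437086225169
137.96411474798924 4.56301457730968
[272 190  25  43 997]
20.05055523948096 0.08508571500191935
-11.59605152869796 0.33700343705478325
```

Request:
{"op": "arm_command", "data": {"steps": [[0.15,-0.3,3,0,0.5,0.3],[0.15,-0.3,6,0,0.5,0.3],[0.15,-0.3,8,0,0.5,0.3],[0.15,-0.3,9,0,0.5,0.3],[0.15,-0.3,9.5,0,0.5,0.3],[0.15,-0.3,9.5,0,0.5,0.3],[0.15,-0.3,9.5,0,0.5,0.3]]}}

```text
t: 39.27
eef_pos: [493.2, -1.9, 246.3]
tcp_rot: [3.139, -0.002, -0.141]
ft_force: [0.1, -0.2, -0.7]
opening: 0.368
```

Request:
{"op": "arm_command", "data": {"steps": [[0,0,0,0,0,0],[0,0,0,0,0,0],[0,0,0,0,0,0],[0,0,0,0,0,0],[0,0,0,0,0,0],[0,0,0,0,0,0],[0,0,0,0,0,0],[0,0,0,0,0,0]], "jaw": 0}}

```text
t: 39.93
eef_pos: [492.9, -1.9, 246.2]
tcp_rot: [3.139, -0.001, -0.142]
ft_force: [-2.9, -0.4, 7.6]
opening: 0.186
```

Request:
{"op": "arm_command", "data": {"steps": [[0,-0.2,0,0,0,0],[0,-0.4,0,0,0,0],[0,-0.6,0,0,0,0],[0,-0.8,0,0,0,0],[0,-1.0,0,0,0,0],[0,-1.2,0,0,0,0],[0,-1.2,0,0,0,0]]}}

```text
t: 40.52
eef_pos: [494.5, 10.1, 246.1]
tcp_rot: [3.139, -0.001, -0.142]
ft_force: [-3.1, 0.3, 6.1]
opening: 0.19
```

```bash
python3 - <<'E'
from h import *
st()
E
```

```text
t 40.52 pos [494.5  10.1 246.1] rot [ 1.799e+02 -1.000e-01 -8.100e+00] F [-3.1  0.3  6.1] M [-0.07  0.52 -0.05] op 18.1 j [-0.11  0.55  2.03 -0.    0.57  0.03]
```

Request:
{"op": "arm_command", "data": {"steps": [[0,0,-0.5,0,0,0],[0,0,-1.5,0,0,0],[0,0,-4,0,0,0],[0,0,-8,0,0,0],[0,0,-10,0,0,0],[0,0,-10,0,0,0]]}}

```text
t: 41.02
eef_pos: [494.9, 10.3, 350.3]
tcp_rot: [3.14, -0.009, -0.142]
ft_force: [-0.0, 0.4, -1.1]
opening: 0.19
```

```bash
python3 - <<'E'
from h import *
st(); go([537,360,330],-55)
E
```

```text
t 41.02 pos [494.9  10.3 350.3] rot [179.9  -0.5  -8.1] F [-0.   0.4 -1.1] M [-0.11 -0.01  0.  ] op 18.1 j [-0.11  0.38  1.94 -0.    0.82  0.03]
MOVE [ -0.79 -35.22   1.95] [-0.1 -0.5 46.9] rows 8.460896588714487 6.547032889517107 t 41.0
```

Request:
{"op": "arm_command", "data": {"steps": [[-0.8,-35.2,0,0,-0.5,46.9],[-0.8,-35.2,0,0,-0.5,46.9],[-0.8,-35.2,0,0,-0.5,46.9],[-0.8,-35.2,0,0,-0.5,46.9],[-0.8,-35.2,0,0,-0.5,46.9],[-0.8,-35.2,0,0,-0.5,46.9],[-0.8,-35.2,0,0,-0.5,46.9],[-0.8,-35.2,0,0,-0.5,46.9],[-0.8,-35.2,0,0,-0.5,46.9],[-0.8,-35.2,0,0,-0.5,46.9],[-0.8,-35.2,0,0,-0.5,46.9],[-0.8,-35.2,0,0,-0.5,46.9]]}}

```text
t: 42.02
eef_pos: [536.1, 359.7, 344.0]
tcp_rot: [3.136, 0.005, -0.96]
ft_force: [-0.9, -0.2, -1.8]
opening: 0.185
```

```bash
python3 - <<'E'
from h import *
st(); go([537,360,202],-55)
E
```

```text
t 42.02 pos [536.1 359.7 344. ] rot [179.7   0.3 -55. ] F [-0.9 -0.2 -1.8] M [-0.1   0.15 -0.02] op 17.6 j [0.49 0.58 1.57 0.01 1.   1.44]
MOVE [ 0.1  -0.17 14.19] [0.3 0.3 0. ] rows 3.404326192411615 0.0637291764376958 t 42.0
```

Request:
{"op": "arm_command", "data": {"steps": [[0.1,-0.1,4,0.3,0.3,0],[0.1,-0.1,8,0.3,0.3,0],[0.1,-0.1,11,0.3,0.3,0],[0.1,-0.1,13,0.3,0.3,0],[0.1,-0.1,14,0.3,0.3,0],[0.1,-0.1,14.2,0.3,0.3,0],[0.1,-0.1,14.2,0.3,0.3,0]]}}

```text
t: 42.6
eef_pos: [537.3, 359.2, 203.1]
tcp_rot: [-3.141, 0.0, -0.962]
ft_force: [0.2, 0.1, -0.2]
opening: 0.187
```

Request:
{"op": "arm_command", "data": {"steps": [[0,0,0.1,0,0,0],[0,0,0.2,0,0,0],[0,0,0.2,0,0,0]]}}

```text
t: 42.85
eef_pos: [537.1, 359.9, 202.0]
tcp_rot: [-3.139, -0.0, -0.961]
ft_force: [-0.5, -1.0, -2.4]
opening: 0.189
```

```bash
python3 - <<'E'
from h import *
st()
E
```

```text
t 42.85 pos [537.1 359.9 202. ] rot [-179.8   -0.   -55. ] F [-0.5 -1.  -2.4] M [-0.11  0.13  0.03] op 18.0 j [0.49 0.76 1.66 0.   0.72 1.45]
```

Request:
{"op": "arm_command", "data": {"steps": [[0,0,0.1,0,0,0],[0,0,0.15,0,0,0],[0,0,0.15,0,0,0]]}}

```text
t: 43.1
eef_pos: [537.1, 360.0, 200.4]
tcp_rot: [-3.139, -0.0, -0.96]
ft_force: [-1.3, -0.8, 6.6]
opening: 0.188
```

Request:
{"op": "arm_command", "data": {"steps": [[0,0,0,0,0,0],[0,0,0,0,0,0],[0,0,0,0,0,0],[0,0,0,0,0,0],[0,0,-3,0,0,0],[0,0,-7,0,0,0],[0,0,-11,0,0,0],[0,0,-15,0,0,0],[0,0,-15,0,0,0]], "jaw": 3.5}}

```text
t: 43.85
eef_pos: [537.4, 360.2, 357.2]
tcp_rot: [-3.129, -0.001, -0.96]
ft_force: [-0.1, 0.2, 0.3]
opening: 0.37
```

```bash
python3 - <<'E'
from h import *
st(); go([680,-20,350],-3)
E
```

```text
t 43.85 pos [537.4 360.2 357.2] rot [-1.793e+02 -1.000e-01 -5.500e+01] F [-0.1  0.2  0.3] M [-0.06  0.1  -0.04] op 35.2 j [0.49 0.57 1.56 0.   1.01 1.45]
MOVE [39.33 10.11  0.65] [ -0.6  -0.4 -52. ] rows 9.739016493456637 7.267052567830361 t 43.9
```

Request:
{"op": "arm_command", "data": {"steps": [[39.3,10.1,0.6,-0.6,-0.4,-52],[39.3,10.1,0.6,-0.6,-0.4,-52],[39.3,10.1,0.6,-0.6,-0.4,-52],[39.3,10.1,0.6,-0.6,-0.4,-52],[39.3,10.1,0.6,-0.6,-0.4,-52],[39.3,10.1,0.6,-0.6,-0.4,-52],[39.3,10.1,0.6,-0.6,-0.4,-52],[39.3,10.1,0.6,-0.6,-0.4,-52],[39.3,10.1,0.6,-0.6,-0.4,-52],[39.3,10.1,0.6,-0.6,-0.4,-52],[39.3,10.1,0.6,-0.6,-0.4,-52],[39.3,10.1,0.6,-0.6,-0.4,-52]]}}

```text
t: 44.85
eef_pos: [679.6, -22.5, 342.3]
tcp_rot: [3.136, 0.01, -0.056]
ft_force: [-0.0, 0.3, -0.5]
opening: 0.371
```

```bash
python3 - <<'E'
from h import *
st()
m=snap('wrist','w16.png'); np.save('w16.npy',m,allow_pickle=True); snap('top','t16.png')
a=cv2.imread('pics/raw_w16.png')[60:300,150:450]; b=cv2.imread('pics/raw_t16.png')[110:260,110:350]
a=cv2.resize(a,None,fx=1.5,fy=1.5,interpolation=cv2.INTER_CUBIC); b=cv2.resize(b,None,fx=1.45,fy=1.45,interpolation=cv2.INTER_CUBIC)
o=np.zeros((360,800,3),np.uint8); o[:,:450]=a; o[:b.shape[0],452:]=b[:,:348]; cv2.imwrite('pics/c16.png',o)
E
```

```text
t 44.85 pos [679.6 -22.5 342.3] rot [179.7   0.6  -3.2] F [-0.   0.3 -0.5] M [-0.08  0.08 -0.04] op 35.3 j [-0.13  0.63  1.47 -0.01  1.05 -0.07]
```

View pics/c16.png

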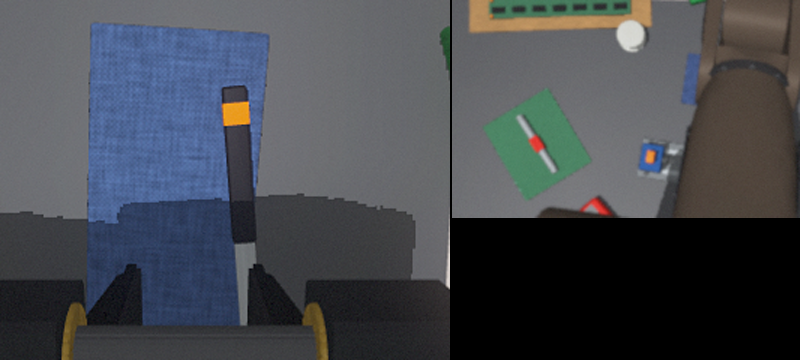

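```bash
python3 - <<'E'
from h import *
m=np.load('w16.npy',allow_pickle=True).item()
P=lambda u,v,h:px2w(m,(150+(u+.5)/1.5-.5,60+(v+.5)/1.5-.5),h)[:2]
a=P(234.5,87,15);b=P(244.5,242,15);h=np.degrees(np.arctan2(*(b-a)[::-1]));c=(a+b)/2
print(a,b,np.linalg.norm(a-b),c,h,'mat edge',P(269,36,3),P(258,180,3),P(91,24,3))
go([c[0],c[1],196],h+90)
E
```

```text
[701.38013691  45.40281356] [703.96553739 -42.59467001] 88.035455412012 [702.67283715   1.40407177] -88.31711170291237 mat edge [722.31178881  72.03481769] [713.97327801  -8.49552278] [623.92505542  83.87508455]
MOVE [ 2.4  -2.32 14.64] [ 0.3  0.6 -4.7] rows 3.6001645922915704 0.6665681000976563 t 45.0
```

Request:
{"op": "arm_command", "data": {"steps": [[2.4,-2.3,4,0.3,0.6,-4.7],[2.4,-2.3,8,0.3,0.6,-4.7],[2.4,-2.3,11,0.3,0.6,-4.7],[2.4,-2.3,13,0.3,0.6,-4.7],[2.4,-2.3,14.2,0.3,0.6,-4.7],[2.4,-2.3,14.7,0.3,0.6,-4.7],[2.4,-2.3,14.7,0.3,0.6,-4.7],[2.4,-2.3,14.7,0.3,0.6,-4.7]], "jaw": 4.5}}

```text
t: 45.62
eef_pos: [703.3, 1.3, 197.3]
tcp_rot: [-3.142, -0.002, 0.03]
ft_force: [0.6, -1.4, 0.2]
opening: 0.473
```

Request:
{"op": "arm_command", "data": {"steps": [[0,0,0,0,0,0],[0,0,0,0,0,0],[0,0,0,0,0,0],[0,0,0,0,0,0],[0,0,0,0,0,0],[0,0,0,0,0,0],[0,0,0,0,0,0],[0,0,0,0,0,0]], "jaw": 0}}

```text
t: 46.28
eef_pos: [703.1, 0.8, 196.1]
tcp_rot: [-3.141, -0.001, 0.029]
ft_force: [-1.7, -0.9, 3.5]
opening: 0.146
```

Request:
{"op": "arm_command", "data": {"steps": [[0,0,-0.5,0,0,0],[0,0,-1.5,0,0,0],[-1.5,0,-2.5,0,0,4],[-3,-0.2,-2.5,0,0,7],[-3.8,-0.4,-2.5,0,0,7],[-3.8,-0.4,-2.5,0,0,7]]}}

```text
t: 46.78
eef_pos: [663.9, 4.0, 221.4]
tcp_rot: [-3.141, 0.0, -0.091]
ft_force: [0.8, -0.0, 0.2]
opening: 0.142
```

```bash
python3 - <<'E'
from h import *
st()
E
```

```text
t 46.78 pos [663.9   4.  221.4] rot [-180.     0.    -5.2] F [ 0.8 -0.   0.2] M [-0.08  0.08  0.01] op 13.5 j [-0.09  0.75  1.61  0.    0.78 -0.  ]
```

Request:
{"op": "arm_command", "data": {"steps": [[0,0,1.2,0,0,0],[0,0,2.0,0,0,0],[0,0,2.4,0,0,0],[0,0,2.55,0,0,0],[0,0,2.55,0,0,0]]}}

```text
t: 47.2
eef_pos: [665.1, 3.7, 195.4]
tcp_rot: [-3.141, 0.001, -0.092]
ft_force: [-6.6, -0.3, 13.9]
opening: 0.147
```

Request:
{"op": "arm_command", "data": {"steps": [[0,0,0,0,0,0],[0,0,0,0,0,0],[0,0,0,0,0,0],[0,0,0,0,0,0],[0,0,-4,0,0,0],[0,0,-8,0,0,0],[0,0,-12,0,0,0],[0,0,-16,0,0,0],[0,0,-16,0,0,0]], "jaw": 4.5}}

```text
t: 47.95
eef_pos: [665.6, 3.7, 363.2]
tcp_rot: [-3.141, -0.012, -0.093]
ft_force: [0.4, 0.4, 0.7]
opening: 0.474
```

Request:
{"op": "arm_command", "data": {"steps": [[-24,-16,-5,0,0,0],[-24,-16,-5,0,0,0],[-24,-16,-5,0,0,0],[-24,-16,-5,0,0,0],[-24,-16,-5,0,0,0],[-24,-16,-5,0,0,0],[-24,-16,-5,0,0,0],[-24,-16,-5,0,0,0],[-24,-16,-5,0,0,0]]}}

```text
t: 48.7
eef_pos: [439.6, 186.4, 405.7]
tcp_rot: [-3.141, -0.002, -0.09]
ft_force: [-0.1, 0.3, -0.1]
opening: 0.472
```

```bash
python3 - <<'E'
from h import *
st()
snap('top','t17.png'); snap('side','s17.png'); 
a=cv2.imread('pics/raw_t17.png')[110:290,120:490]; b=cv2.imread('pics/raw_s17.png')[150:340,170:460]
a=cv2.resize(a,None,fx=2.1,fy=2.1,interpolation=cv2.INTER_CUBIC)[:, :780]; b=cv2.resize(b,None,fx=1.15,fy=1.15,interpolation=cv2.INTER_CUBIC)
o=np.zeros((600,790,3),np.uint8);o[:a.shape[0],:a.shape[1]]=a;o[380:380+b.shape[0],:b.shape[1]]=b[:220]
c=cv2.resize(cv2.imread('pics/raw_t17.png')[140:195,260:350],None,fx=4,fy=4,interpolation=cv2.INTER_CUBIC);o[380:600,400:760]=c[:220]
cv2.imwrite('pics/c17.png',o)
E
```

```text
t 48.7 pos [439.6 186.4 405.7] rot [-1.8e+02 -1.0e-01 -5.2e+00] F [-0.1  0.3 -0.1] M [-0.1   0.06  0.  ] op 44.9 j [0.26 0.28 1.91 0.   0.95 0.35]
```

View pics/c17.png

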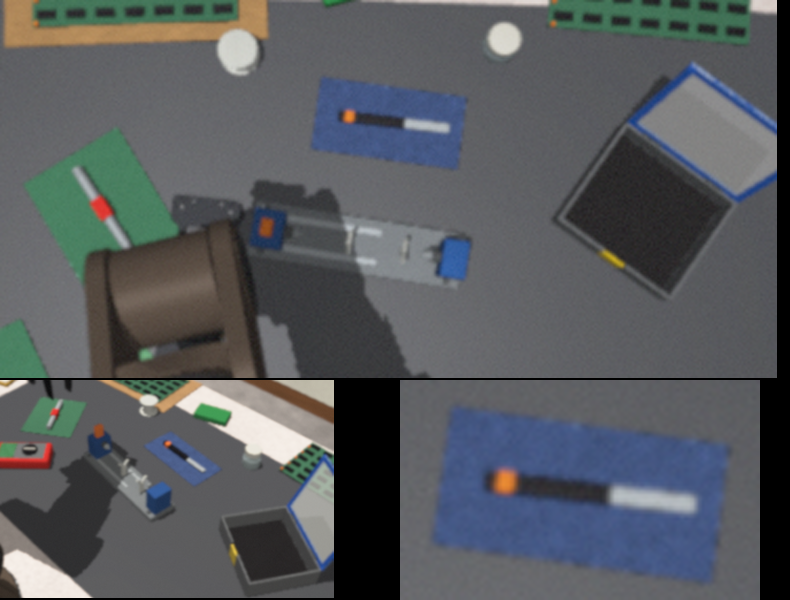

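```bash
python3 -c "
from h import *
print(job_done()); st()"
```

```text
the job is handed in; nothing more can be done
None
the job is handed in; nothing more can be done
```

The job is done and handed in, after about 49 s of robot time; the hand-in gives no verdict.

**What I did:** I pried the lid up at its notch with the blade and swung it open past vertical. The case held only the red spindle. I set it between the centres, left it released for more than 3 s, and laid it on the green mat farthest from the base. The tailstock was about 15 mm in at the start, so I first pushed it fully back, using a finger while holding the spindle. The blade was knocked to the edge of the tool mat during the run, so I re-placed it.

**Last checks:**
- **Final picture:** the case is empty and the lid is open. The red spindle lies on the green mat, partly hidden by the arm there but shown whole in an earlier view. The blade is well inside the blue mat and the gripper is clear of everything.
- **Tailstock:** it met its back stop at about 18 N before I let go.
- **Seating:** the push reached 21 N. The hub moved about 14.5 mm onto centre, and the camera showed both cones in the end holes.

**Unsure or disagreeing:**
- **Lift off the rests:** the side camera was meant to show the 2 mm lift, but its reading was within noise and went slightly the wrong way. I am relying on the force, the travel and the cone view instead.
- **Tailstock travel:** I measured about 40 mm where about 38 mm was expected.

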